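Load the headstock curing rack, start it and bring it to full power

ROBOT

A 6-joint arm with a two-finger parallel gripper is mounted at the origin on the work surface. World frame = base frame: x ahead of the robot, y to its left, z up, the work surface at z = 0. Lengths are in m, angles in rad, forces in N, time in s.
With the tool pointing down it reaches from about 0.325 to 0.9 m from the base axis. Payload 3.5 kg.
Tool frame: the origin (TCP) lies at the very end of the fingers, on their centre line; the grasp point (between the pads) lies 19 mm behind it; z points along the fingers, y is the line along which they close (so a half turn about z gives the same grasp; the last joint's range is limited). The gripper opens to 85 mm and grips with 20 to 120 N. Pads are 22 mm wide; open, the fingers measure 114 mm over their backs; the gripper's body (76 mm by 85 mm) begins 54 mm behind the grasp point. The pads swing forward as they close: fully open they stand 13 mm farther back than shut.
Start: joints at [1.085, 0.276, -0.026, 1.268, 0, 1.467], TCP at [0.233, 0.58, 0.231] pointing down, gripper open.
Joint ranges: [-3.12, 3.12], [-0.85, 1.88], [-1.08, 1.24], [-1.95, 2.15], [-1.57, 1.53], [-3.14, 3.14]. Speed limits (rad/s): [2.57, 2.57, 3.14, 3.14, 3.14, 3.14].

INTERFACE

Orientations are given as a unit quaternion [w, x, y, z].
In Python, from workcell import state, read_camera, get_calibration, sign_off, boxes_of, landmark_of gives the robot as it stands.
- The arm moves only by the tool send_rows, never from a script. Its argument "moves" is text: rows parted by semicolons, each of 7 numbers parted by spaces: the shift along the tool's x, y, z in m, then the turn, a rotation vector about the tool's x, y, z in degrees, then the opening, from -1 (shut) to 1 (fully open). In form: tx ty tz ax ay az claw; .... A call has 1 to 8 rows; each row shifts and turns the commanded pose from where the row before left it, along the tool's axes as they then stand; what a row does not reach is not made up. A row lasts 1/10 s, in which the tool goes at most 50 mm and 8.59 degrees, less where a joint would pass 70% of its speed; a pose out of reach is approached as far as the arm can. A call with a gripper value outside its range is refused whole. The fingers move at their own pace and stop on an object; "newtons" is the grip in N (left out, the last holds). Time passes only in rows, so rows that do not move let the fingers close. It gives the time, the measured TCP pose, the force, the opening and the grip force at its end, in the units of the state.
- state(): the state, without advancing time (a new reading comes with each control period).
- read_camera(name): name is "scene" or "top"; returns the picture (480x640x3 uint8, blue, green, red); there is no depth.
- get_calibration(name): a dict with "K" (3x3 intrinsics, pixels), "k1" (the pictures are not rectified: a ray, as slopes to the right and down, at radius r is drawn at 1 + k1 r^2 times it, then the intrinsics apply), "pose" (4x4, takes a point from camera to world coordinates). Camera axes: x right, y down, z forward; pixel columns grow to the right and rows downward; lengths in m; the calibration is good to about 2 mm. A picture is of the moment at which its call begins. get_calibration takes no time and is no camera call.
- sign_off(): hands the job in; it is judged then, once.
Trained networks look in the newest picture that a camera, given by its name, has taken for a name from the list of things; names that differ only in an ending like _2 or _b are one class to them, and where a whole thing is asked for, a point or a joint stands for the part that bears it (a point fixed in the world has none). Each returns a list of dicts, best first, with "score" (0 to 1); they miss things now and then, are a little off and sometimes report something else, mostly with a low value. They report only what shows in the picture. A call takes as long as a camera call. They do not tell look-alikes from the thing itself.
- boxes_of(target, camera): "xyz" ([x, y, z] in m, in world coordinates, good to about 4 mm: the middle of the surface that is visible of it).
- landmark_of(target, camera): "xyz" ([x, y, z] in m, in world coordinates, good to about 4 mm: a listed point, or the origin of a listed thing).
The state is a dict: "clock": time; "joints": joint angles; "joint_velocities": joint speeds; "joint_efforts": joint torques, N m; "eef_pos": TCP position; "eef_rot": TCP orientation; "ft_force": force on the tool from outside, world axes, zero at the start; "ft_torque": the same for the moment, N m; "grip_width": opening from 0.0 (shut) to 1.0 (fully open); "grip_force": force on a finger pad.
Only numpy, scipy, OpenCV 4.12 (cv2) and the standard library are available. Lean on these libraries where they do the work, as an engineer would, in place of code of your own. Each camera call takes 0.05 s, during which the arm holds its last target. There are 200 camera calls.

TASK

Hang every headstock blank lying on the bench by its hole on the curing rack, one to a peg, hanging down the slope and lying flat on the white face, and set the lamp's dimmer lever straight up at the yellow mark (half power). Then, with the blanks hung and the lever set, start the cure by pressing four keys fully down, one at a time: white, blue, yellow, and last green. Once it has started, push the lever all the way over to full power, away from the robot. Do not press the red key, do not press green with the lever off the yellow mark, and do not knock over or shove aside the glue bottles or the brush jar.

Things in the scene. Friction and masses are not known exactly. Their poses are not given: they have to be found in the camera images.
- blank_maple: headstock blank, pale maple with a dark brown top veneer; None from the start = absent. 18 mm thick, 60 to 130 g, starts flat on the bench. Origin: centre of underside; x to the holed end, z out of the veneered top. 44 mm wide (y) from x=-35 to +65 mm, neck stub 30 mm wide from x=-65 to -35. A 16 mm hole runs right through at x=+45, y=0
- blank_maple_hole (a point): centre of the 16 mm hole of blank_maple, at half its thickness (9 mm above the underside)
- blank_mahogany: headstock blank, red-brown mahogany with a black top veneer; None from the start = absent. 18 mm thick, 60 to 130 g, starts flat on the bench. Origin: centre of underside; x to the holed end, z out of the veneered top. 44 mm wide (y) from x=-35 to +65 mm, neck stub 30 mm wide from x=-65 to -35. A 16 mm hole runs right through at x=+45, y=0
- blank_mahogany_hole (a point): centre of the 16 mm hole of blank_mahogany, at half its thickness (9 mm above the underside)
- blank_walnut: headstock blank, dark walnut with a pale top veneer; None from the start = absent. 18 mm thick, 60 to 130 g, starts flat on the bench. Origin: centre of underside; x to the holed end, z out of the veneered top. 44 mm wide (y) from x=-35 to +65 mm, neck stub 30 mm wide from x=-65 to -35. A 16 mm hole runs right through at x=+45, y=0
- blank_walnut_hole (a point): centre of the 16 mm hole of blank_walnut, at half its thickness (9 mm above the underside)
- blank_cherry: headstock blank, orange-brown cherry with a white top veneer; None from the start = absent. 18 mm thick, 60 to 130 g, starts flat on the bench. Origin: centre of underside; x to the holed end, z out of the veneered top. 44 mm wide (y) from x=-35 to +65 mm, neck stub 30 mm wide from x=-65 to -35. A 16 mm hole runs right through at x=+45, y=0
- blank_cherry_hole (a point): centre of the 16 mm hole of blank_cherry, at half its thickness (9 mm above the underside)
- rack_face: fixed white face of the curing rack, 320 mm wide, 200 mm up the slope, lamp bar 19 mm proud beyond its top edge. Origin: middle of the lower edge, 22 mm above the bench; x up the slope (35 deg from level, rising away from the robot), y across, z out of the face. 4 brass pegs square to it at x=150, y=-120, -40, +40, +120 mm: 10 mm diameter, 34 mm long, last 7 mm tapered
- dimmer_base: grey block, 100 x 60 x 45 mm high, of the lamp dimmer, fixed; origin: centre of its underside, x away from the robot; the lever swings about its y axis, 45 mm above the bench, between two white dial discs of radius 36 mm (top 81 mm above the bench, each with a yellow mark at the top for half power and a black mark at either end)
- dimmer (a joint): angle of the dimmer lever, rad: 0 leaning 40 degrees to the block's -x (off), 0.70 straight up at the yellow marks (half power), 1.40 leaning to +x (full); stiff enough to stay where it is left, about 1.2 N at its 26 mm ball knob, whose centre is 100 mm from the pivot, moves it; rod 10 mm thick
- key_white (a joint): how far the white key is pressed, m: 0 up, 0.006 fully down; springs back; starts to move at 1.5 N, fully down at 5 N
- key_white_top (a point): centre of the top of the white round key, 28 mm diameter, one of five on the grey timer box (125 x 160 x 30 mm); its top stands 52 mm above the bench and 10 mm above its black collar (44 mm diameter); pressed straight down; keys are 50 mm or more apart
- key_blue (a joint): how far the blue key is pressed, m: 0 up, 0.006 fully down; springs back; starts to move at 1.5 N, fully down at 5 N
- key_blue_top (a point): centre of the top of the blue round key, 28 mm diameter, one of five on the grey timer box (125 x 160 x 30 mm); its top stands 52 mm above the bench and 10 mm above its black collar (44 mm diameter); pressed straight down; keys are 50 mm or more apart
- key_yellow (a joint): how far the yellow key is pressed, m: 0 up, 0.006 fully down; springs back; starts to move at 1.5 N, fully down at 5 N
- key_yellow_top (a point): centre of the top of the yellow round key, 28 mm diameter, one of five on the grey timer box (125 x 160 x 30 mm); its top stands 52 mm above the bench and 10 mm above its black collar (44 mm diameter); pressed straight down; keys are 50 mm or more apart
- key_green (a joint): how far the green key is pressed, m: 0 up, 0.006 fully down; springs back; starts to move at 1.5 N, fully down at 5 N
- key_green_top (a point): centre of the top of the green round key, 28 mm diameter, one of five on the grey timer box (125 x 160 x 30 mm); its top stands 52 mm above the bench and 10 mm above its black collar (44 mm diameter); pressed straight down; keys are 50 mm or more apart
- key_red (a joint): how far the red key is pressed, m: 0 up, 0.006 fully down; springs back; starts to move at 1.5 N, fully down at 5 N
- key_red_top (a point): centre of the top of the red round key, 28 mm diameter, one of five on the grey timer box (125 x 160 x 30 mm); its top stands 52 mm above the bench and 10 mm above its black collar (44 mm diameter); pressed straight down; keys are 50 mm or more apart
- glue_red: white glue bottle with red cap, 44 mm diameter, 110 mm tall, upright; a bystander, origin at its underside
- glue_green: green glue bottle, 52 mm diameter, 130 mm tall, upright; a bystander, origin at its underside
- brush_jar: jar of brushes, 72 mm diameter, 85 mm tall with brushes to about 185 mm, upright; a bystander, origin at its underside
Not all that is in view belongs to the job. What is shaped like the blank_mahogany but pink or turquoise is not meant. What is shaped like the blank_walnut but pink or purple is not meant.

How it is judged:
By the outcome, as a careful person would: the job done as asked, in the order asked, and still so for the second after the job is handed in, with the robot touching nothing.
Of blank_maple, blank_mahogany, blank_walnut, blank_cherry only 3 to 4 are there at a start; the rules pass over those that are not, and their reading is None.
At some moment in a run one of blank_maple, blank_mahogany, blank_walnut, blank_cherry may be knocked a few centimetres aside while the robot is not near it.
Once in a run the grip may slacken for a moment while it holds something.
It also fails if it takes over 210 s, if anything falls off the work surface, if the arm or the gripper's body presses on something with over 40 N, if the wrist force passes 120 N, or if a joint passes its speed limit or range.

## Working session

There is one attempt and no reset: what is moved stays moved. The work goes in short steps, Python scripts to look and compute and a tool call to move; the robot and the scene stay as the last step left them, time stands still between calls to the robot, and variables do not carry over. Pictures are saved under pics/ and viewed, at most 14 in all, crops included, and the job is handed in when it is done.

Besides the shell and the picture viewer there is one more tool, called after "Emit:" as a command line: name --argument value ..., lists and objects as JSON in quotes. send_rows: Moves the arm, as the interface text tells. Its arguments: {"type":"object","properties":{"moves":{"type":"string"},"newtons":{"type":"number"}},"required":["moves"]}

```bash
mkdir -p pics
python3 - <<'E'
from workcell import *
import cv2
for c in ("scene","top"):
    cv2.imwrite(f"pics/{c}0.png",read_camera(c)); k=get_calibration(c); print(c,k)
print(state())
for c in ("scene","top"):
    for n in ["blank_maple_hole","blank_mahogany_hole","blank_walnut_hole","blank_cherry_hole","blank_maple","blank_mahogany","blank_walnut","blank_cherry","rack_face","dimmer_base","key_white_top","key_blue_top","key_yellow_top","key_green_top","key_red_top","glue_red","glue_green","brush_jar"]:
        print(c,n,[(d["score"].__round__(2),[round(float(v),3) for v in d["xyz"]]) for d in landmark_of(n,c)][:4])
E
```

```text
scene {'K': array([[511.58777599,   0.        , 327.26097231],
       [  0.        , 511.58777599, 248.73865239],
       [  0.        ,   0.        ,   1.        ]]), 'k1': -0.15030660973182627, 'pose': array([[-0.57693433,  0.69203512, -0.43385963,  1.08502643],
       [ 0.81666138,  0.47929097, -0.32147218,  0.34554211],
       [-0.01452503, -0.53978473, -0.84167777,  1.19379319],
       [ 0.        ,  0.        ,  0.        ,  1.        ]])}
top {'K': array([[454.33329677,   0.        , 318.68078019],
       [  0.        , 454.33329677, 234.81691315],
       [  0.        ,   0.        ,   1.        ]]), 'k1': -0.004621281901363726, 'pose': array([[ 0.01197473, -0.99378408,  0.11067888,  0.37412292],
       [-0.99972209, -0.00965088,  0.0215082 , -0.07517121],
       [-0.02030636, -0.11090567, -0.99362346,  1.21781709],
       [ 0.        ,  0.        ,  0.        ,  1.        ]])}
{'clock': 0.1, 'joints': array([ 1.08459572e+00,  2.77095409e-01, -2.77590366e-02,  1.26799088e+00,
        1.05335280e-06,  1.46738728e+00]), 'joint_velocities': array([ 0.00077967, -0.00064117,  0.0048
[... 2200 characters left out ...]
top blank_walnut [(0.9, [0.285, 0.268, -0.004]), (0.84, [0.262, -0.421, -0.001]), (0.8, [0.46, -0.197, -0.002])]
top blank_cherry []
top rack_face [(0.89, [0.413, 0.067, 0.022]), (0.37, [0.557, 0.332, 0.0])]
top dimmer_base [(0.8, [0.558, 0.335, 0.002])]
top key_white_top [(0.63, [0.481, 0.31, 0.054]), (0.58, [0.773, 0.034, 0.001])]
top key_blue_top [(0.42, [0.429, 0.309, 0.052])]
top key_yellow_top [(0.59, [0.426, 0.414, 0.053])]
top key_green_top [(0.51, [0.425, 0.364, 0.052])]
top key_red_top [(0.64, [0.481, 0.364, 0.047])]
top glue_red [(0.56, [0.427, 0.412, 0.051]), (0.17, [0.56, 0.333, 0.0]), (0.16, [0.507, -0.192, 0.01])]
top glue_green []
top brush_jar [(0.86, [0.774, 0.037, 0.002])]
```

View pics/top0.png

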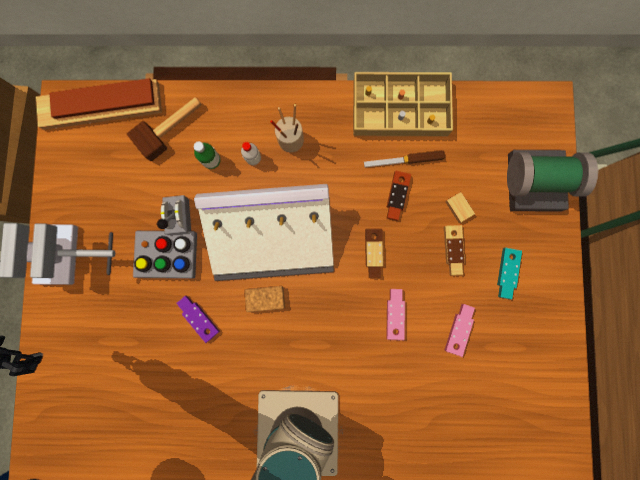

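View pics/scene0.png

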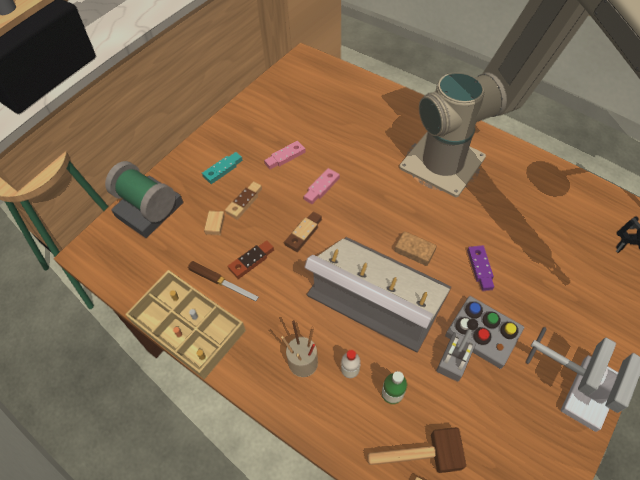

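The top view shows walnut at (375,254), maple at (455,250) and mahogany at (399,195). There is no cherry, and the pink, turquoise and purple pieces are decoys. The rack is in the middle with its pegs at about (217,225), (249,222), (281,219) and (314,217). The keys are at (141–181, 243–265), and the lever knob at (163,224) leans toward the robot.

```bash
cat > h.py <<'E'
from workcell import *
import numpy as np, cv2
from scipy.spatial.transform import Rotation as R
def proj(c,P):
    k=get_calibration(c);T=np.linalg.inv(k["pose"]);p=np.atleast_2d(P)@T[:3,:3].T+T[:3,3]
    s=p[:,:2]/p[:,2:];s=s*(1+k["k1"]*(s**2).sum(1,keepdims=True))
    return s*k["K"][0,0]+k["K"][:2,2]
def back(c,uv,z):
    k=get_calibration(c)
    s0=(np.array(uv,float)-k["K"][:2,2])/k["K"][0,0];s=s0.copy()
    for _ in range(20): s=s0/(1+k["k1"]*(s@s))
    d=k["pose"][:3,:3]@np.r_[s,1];o=k["pose"][:3,3]
    return o+d*(z-o[2])/d[2]
def rack(o,yaw):
    a=np.radians(35);x=np.array([np.cos(a),0,np.sin(a)]);z=np.array([-np.sin(a),0,np.cos(a)])
    M=R.from_euler('z',yaw).as_matrix()@np.stack([x,[0,1,0],z],1)
    return M,np.array(o)
E
python3 - <<'E'
import cv2
t=cv2.imread("pics/top0.png");s=cv2.imread("pics/scene0.png")
cv2.imwrite("pics/c1.png",cv2.resize(t[165:285,360:480],None,fx=5,fy=5,interpolation=cv2.INTER_CUBIC))
cv2.imwrite("pics/c2.png",cv2.resize(t[180:290,125:345],None,fx=3.6,fy=3.6,interpolation=cv2.INTER_CUBIC))
E
```

```text
(no output)
```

View pics/c1.png

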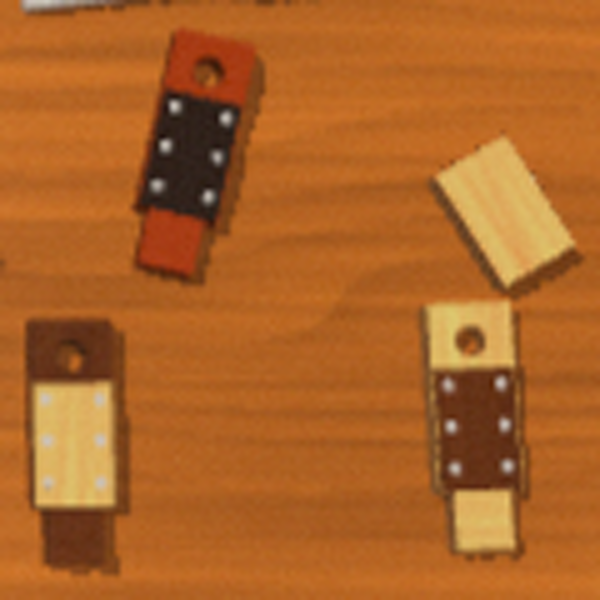

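View pics/c2.png

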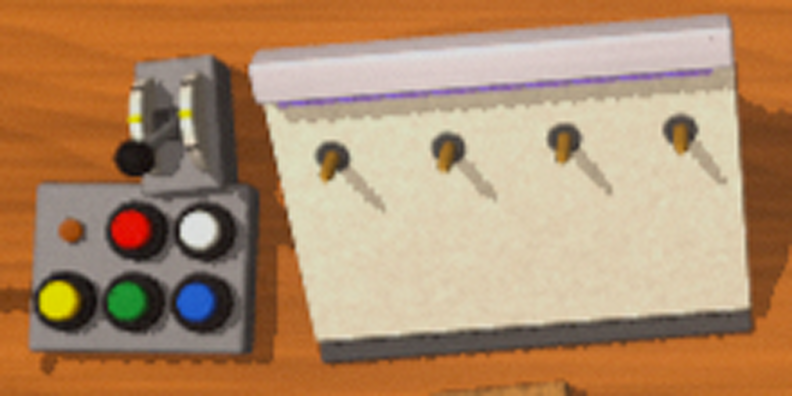

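Run:
```python
from h import *
from scipy.optimize import least_squares
f=lambda p,s,o:(np.array(p,float)+.5)/s-.5+o
for n,h,s in [("mahog",(209,71),(166,270.5)),("walnut",(70,354),(75,566)),("maple",(470,340),(486,551))]:
    H=back("top",f(h,5,(360,165)),.018);S=back("top",f(s,5,(360,165)),.018);d=H-S
    print(n,"hole",H.round(4),"len",np.linalg.norm(d).round(4),"yaw",np.degrees(np.arctan2(d[1],d[0])).round(1),"orig",(H-d/np.linalg.norm(d)*.045).round(4))
obs=f([(318,341),(748,310),(332,155),(449,149),(565,138),(681,129)],3.6,(125,180))
L=np.array([[0,.16,0],[0,-.16,0]]+[[.15,y,0] for y in(.12,.04,-.04,-.12)])
def res(q):
    M,o=rack([q[0],q[1],.022],q[2]); return (proj("top",L@M.T+o)-obs).ravel()
r=least_squares(res,[.414,.069,0]);print(r.x,np.degrees(r.x[2]),r.fun.reshape(-1,2).round(2))
M,o=rack([r.x[0],r.x[1],.022],r.x[2])
print("tips px crop2",((proj("top",np.array([[.15,y,.034] for y in(.12,.04,-.04,-.12)])@M.T+o)-(125,180))*3.6).round(0))
print("base",(L[2:]@M.T+o).round(4)); print("face z",M[:,2])
s=proj("scene",np.r_[L,L[2:]+[0,0,.034]]@M.T+o);im=cv2.imread("pics/scene0.png")
im=cv2.resize(im[220:360,290:470],None,fx=4,fy=4,interpolation=cv2.INTER_CUBIC)
for p in s: cv2.circle(im,tuple(int(v) for v in (p-(290,220))*4+2),3,(255,0,255),1)
cv2.imwrite("pics/c3.png",im)
for n,p in [("red",(131,230)),("white",(202,230)),("blue",(198,302)),("green",(128,300)),("yellow",(59,299))]: print(n,back("top",f(p,3.6,(125,180)),.052).round(4))
print("knob",back("top",f((134,157),3.6,(125,180)),.122).round(4))
print("ymarks",[back("top",f(p,3.6,(125,180)),.081).round(4) for p in [(134,118),(184,114)]])
```

```text
mahog hole [ 0.6613 -0.2696  0.018 ] len 0.111 yaw -12.3 orig [ 0.6173 -0.2599  0.018 ]
walnut hole [ 0.5076 -0.1948  0.018 ] len 0.1119 yaw 1.3 orig [ 0.4626 -0.1958  0.018 ]
maple hole [ 0.5171 -0.4059  0.018 ] len 0.1113 yaw 3.1 orig [ 0.4722 -0.4084  0.018 ]
[0.41271308 0.0709168  0.08416408] 4.82224648082514 [[-0.81  0.16]
 [ 0.82 -0.09]
 [ 0.28  0.18]
 [-0.09 -0.55]
 [-0.12  0.1 ]
 [-0.08  0.19]]
tips px crop2 [[323. 177.]
 [442. 169.]
 [561. 160.]
 [680. 151.]]
base [[ 0.5251  0.2008  0.108 ]
 [ 0.5318  0.1211  0.108 ]
 [ 0.5385  0.0414  0.108 ]
 [ 0.5452 -0.0383  0.108 ]]
face z [-0.57154614 -0.04821756  0.81915204]
red [0.4772 0.3592 0.052 ]
white [0.4778 0.3077 0.052 ]
blue [0.4259 0.3082 0.052 ]
green [0.4268 0.3589 0.052 ]
yellow [0.4269 0.4089 0.052 ]
knob [0.521  0.3336 0.122 ]
ymarks [array([0.5544, 0.3503, 0.081 ]), array([0.5575, 0.3148, 0.081 ])]
```

View pics/c3.png

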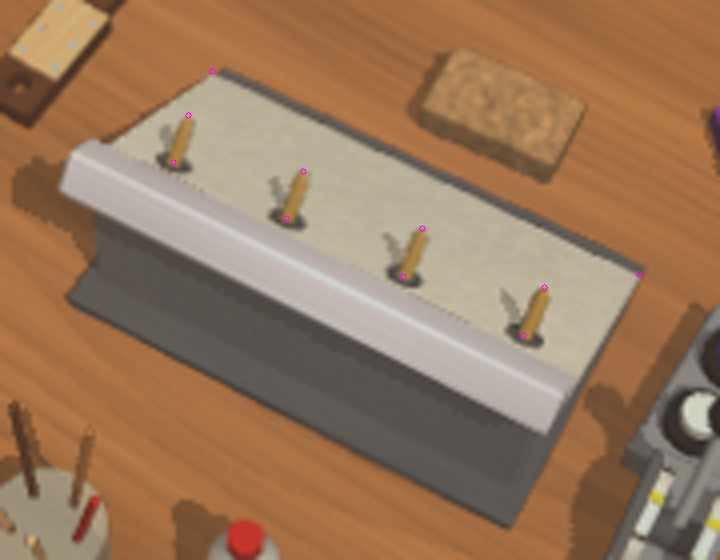

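The rack fit holds up in the second camera: the marked peg bases and tips land on the real pegs. I'll write the move planner next and go for the walnut.

```bash
cat >> h.py <<'E'
M,O=rack([.4127,.0709,.022],.08416)
def down(yaw):  # tool down, tool x opposite to heading yaw (deg)
    a=np.radians(yaw);x=np.array([-np.cos(a),-np.sin(a),0]);z=np.array([0,0,-1.]);return np.stack([x,np.cross(z,x),z],1)
RH=np.stack([-M[:,0],M[:,1],-M[:,2]],1)   # tool orientation for hanging
def cur():
    s=state();q=s["eef_rot"];return np.array(s["eef_pos"]),R.from_quat([q[1],q[2],q[3],q[0]]).as_matrix()
def plan(wps,claw,step=.04,ang=7.5):
    "wps: list of (pos,R); prints rows from the present pose"
    p,Q=cur();rows=[]
    for t,T in wps:
        t=np.array(t,float);w=R.from_matrix(Q.T@T).as_rotvec(degrees=True)
        n=max(1,int(np.ceil(max(np.linalg.norm(t-p)/step,np.linalg.norm(w)/ang))))
        for i in range(n):
            Qi=Q@R.from_rotvec(w*i/n,degrees=True).as_matrix()
            rows.append(np.r_[Qi.T@(t-p)/n,w/n])
        p,Q=t,T
    out=[" ".join(f"{v:.4f}" if j<3 else f"{v:.2f}" for j,v in enumerate(r))+f" {claw}" for r in rows]
    for i in range(0,len(out),8): print("; ".join(out[i:i+8]));print()
E
python3 - <<'E'
from h import *
plan([((.466,-.1957,.16),down(1.3)),((.466,-.1957,.06),down(1.3))],1)
print(RH)
E
```

```text
-0.0241 -0.0301 0.0034 0.00 -0.00 -1.11 1; -0.0235 -0.0306 0.0034 0.00 -0.00 -1.11 1; -0.0229 -0.0310 0.0034 0.00 -0.00 -1.11 1; -0.0223 -0.0315 0.0034 0.00 -0.00 -1.11 1; -0.0217 -0.0319 0.0034 0.00 -0.00 -1.11 1; -0.0210 -0.0323 0.0034 0.00 -0.00 -1.11 1; -0.0204 -0.0327 0.0034 0.00 -0.00 -1.11 1; -0.0198 -0.0331 0.0034 0.00 -0.00 -1.11 1

-0.0191 -0.0335 0.0034 0.00 -0.00 -1.11 1; -0.0185 -0.0338 0.0034 0.00 -0.00 -1.11 1; -0.0178 -0.0342 0.0034 0.00 -0.00 -1.11 1; -0.0172 -0.0345 0.0034 0.00 -0.00 -1.11 1; -0.0165 -0.0348 0.0034 0.00 -0.00 -1.11 1; -0.0158 -0.0352 0.0034 0.00 -0.00 -1.11 1; -0.0151 -0.0355 0.0034 0.00 -0.00 -1.11 1; -0.0145 -0.0357 0.0034 0.00 -0.00 -1.11 1

-0.0138 -0.0360 0.0034 0.00 -0.00 -1.11 1; -0.0131 -0.0363 0.0034 0.00 -0.00 -1.11 1; -0.0124 -0.0365 0.0034 0.00 -0.00 -1.11 1; -0.0117 -0.0367 0.0034 0.00 -0.00 -1.11 1; -0.0109 -0.0370 0.0034 0.00 -0.00 -1.11 1; 0.0000 0.0000 0.0333 0.00 0.00 0.00 1; 0.0000 0.0000 0.0333 0.00 0.00 0.00 1; 0.0000 0.0000 0.0333 0.00 0.00 0.00 1

[[-0.81625277 -0.08406069  0.57154634]
 [-0.06885848  0.99646064  0.04821523]
 [-0.57357644  0.         -0.81915204]]
```

Emit:
send_rows --moves "-0.024 -0.030 0.003 0 0 -1.1 1; -0.0235 -0.0305 0.003 0 0 -1.1 1; -0.023 -0.031 0.003 0 0 -1.1 1; -0.022 -0.0315 0.003 0 0 -1.1 1; -0.0215 -0.032 0.003 0 0 -1.1 1; -0.021 -0.0325 0.003 0 0 -1.1 1; -0.0205 -0.0325 0.003 0 0 -1.1 1; -0.020 -0.033 0.003 0 0 -1.1 1"

```text
clock: 2.7
eef_pos: [0.3221, 0.2831, 0.2074]
eef_rot: [0.0, 0.114, 0.994, 0.0]
ft_force: [0.3, -0.4, 0.3]
grip_width: 1.0
grip_force: 0.0
```

Emit:
send_rows --moves "-0.019 -0.0335 0.003 0 0 -1.1 1; -0.0185 -0.034 0.003 0 0 -1.1 1; -0.018 -0.034 0.003 0 0 -1.1 1; -0.017 -0.0345 0.003 0 0 -1.1 1; -0.0165 -0.035 0.003 0 0 -1.1 1; -0.016 -0.035 0.003 0 0 -1.1 1; -0.015 -0.0355 0.003 0 0 -1.1 1; -0.0145 -0.036 0.003 0 0 -1.1 1"

```text
clock: 3.5
eef_pos: [0.4103, -0.013, 0.1836]
eef_rot: [0.001, 0.038, 0.999, -0.0]
ft_force: [0.7, -0.1, -1.0]
grip_width: 0.998
grip_force: 0.0
```

Emit:
send_rows --moves "-0.014 -0.036 0.003 0 0 -1.1 1; -0.013 -0.0365 0.003 0 0 -1.1 1; -0.0125 -0.0365 0.003 0 0 -1.1 1; -0.0115 -0.0365 0.003 0 0 -1.1 1; -0.011 -0.037 0.003 0 0 -1.1 1; 0 0 0.030 0 0 0 1; 0 0 0.030 0 0 0 1; 0 0 0 0 0 0 1"

```text
clock: 4.3
eef_pos: [0.4617, -0.1946, 0.1046]
eef_rot: [-0.004, -0.01, 1.0, 0.002]
ft_force: [-1.3, 0.1, -0.4]
grip_width: 1.004
grip_force: 0.0
```

Run:
```python
from h import *
read_camera("top");read_camera("scene")
for n in ["blank_walnut_hole","blank_maple_hole","blank_mahogany_hole"]:
  for c in("top","scene"): print(c,n,[(round(d["score"],2),d["xyz"].round(3) if hasattr(d["xyz"],"round") else d["xyz"]) for d in landmark_of(n,c)][:3])
print(cur())
plan([((.466,-.1957,.04),down(1.3)),((.466,-.1957,.002),down(1.3))],1)
```

```text
top blank_walnut_hole [(0.59, [0.2537, 0.2403, 0.0118]), (0.58, [0.2253, -0.4039, 0.0082]), (0.51, [0.5053, -0.1921, 0.0085])]
scene blank_walnut_hole [(0.84, [0.5038, -0.1932, 0.0063]), (0.81, [0.2529, 0.2393, 0.0082])]
top blank_maple_hole [(0.73, [0.7727, 0.033, 0.004]), (0.69, [0.5161, -0.4035, 0.0132])]
scene blank_maple_hole [(0.88, [0.5189, -0.4098, 0.0072])]
top blank_mahogany_hole [(0.9, [0.458, -0.56, 0.0068]), (0.74, [0.5077, -0.1941, 0.0109]), (0.68, [0.662, -0.2679, 0.0069])]
scene blank_mahogany_hole [(0.91, [0.2558, -0.2497, 0.0098]), (0.88, [0.6638, -0.277, 0.0098]), (0.63, [0.4562, -0.5595, 0.0113])]
(array([ 0.46614243, -0.19644481,  0.10978096]), array([[-0.99978026, -0.02082108,  0.00243108],
       [-0.02082465,  0.99978209, -0.00145214],
       [-0.00240032, -0.00150244, -0.99999599]]))
0.0001 0.0004 0.0349 -0.04 0.07 -0.05 1; 0.0001 0.0004 0.0349 -0.04 0.07 -0.05 1; 0.0000 0.0000 0.0380 0.00 0.00 0.00 1
```

Emit:
send_rows --moves "0 0.001 0.030 0 0 0 1; 0 0 0.030 0 0 0 1; 0 0 0.030 0 0 0 1; 0 0 0.0175 0 0 0 1; 0 0 0 0 0 0 1; 0 0 0 0 0 0 -1; 0 0 0 0 0 0 -1; 0 0 0 0 0 0 -1" --newtons 70

```text
clock: 5.5
eef_pos: [0.4665, -0.196, 0.0024]
eef_rot: [0.001, -0.01, 1.0, -0.001]
ft_force: [-1.3, -3.7, 2.5]
grip_width: 0.514
grip_force: 2.3
```

Emit:
send_rows --moves "0 0 0 0 0 0 -1; 0 0 0 0 0 0 -1; 0 0 -0.02 0 0 0 -1; 0 0 -0.04 0 0 0 -1; 0 0 -0.04 0 0 0 -1; 0 0 -0.04 0 0 0 -1; 0 0 -0.04 0 0 0 -1; 0 0 0 0 0 0 -1"

```text
clock: 6.3
eef_pos: [0.4693, -0.1975, 0.1878]
eef_rot: [0.006, -0.01, 1.0, -0.003]
ft_force: [2.3, -1.0, -0.6]
grip_width: 0.497
grip_force: 72.3
```

Run:
```python
from h import *
cv2.imwrite("pics/t1.png",read_camera("top"));cv2.imwrite("pics/s1.png",read_camera("scene"))
p,Q=cur();print(p,Q.round(3),state()["grip_width"],state()["grip_force"])
for c in("top","scene"): print(c,[(round(d["score"],2),np.round(d["xyz"],3)) for d in landmark_of("blank_walnut_hole",c)][:4])
# expected hole (tool frame: hole at x=-.040, underside 2mm ahead of tcp)
h=p+Q@[-.04,0,.002-.018]; print(h,proj("top",h),proj("scene",h))
```

```text
[ 0.46585521 -0.19551936  0.18233961] [[-1.    -0.02   0.003]
 [-0.02   1.    -0.002]
 [-0.003 -0.002 -1.   ]] 0.49644833107146713 72.27145314216614
top [(0.92, array([ 0.222, -0.403,  0.009])), (0.58, array([ 0.508, -0.196,  0.194])), (0.56, array([0.256, 0.24 , 0.014])), (0.4, array([ 0.62 , -0.262, -0.003]))]
scene [(0.83, array([ 0.506, -0.196,  0.187])), (0.69, array([0.251, 0.24 , 0.011]))]
[ 0.50579893 -0.19467507  0.19845751] [[381.51314827 227.43580349]] [[289.85153482 199.21837731]]
```

```bash
cat >> h.py <<'E'
def pair(tag,P,h=28,f=9):
    ims=[]
    for c,k in(("top","t"),("scene","s")):
        im=cv2.imread(f"pics/{k}{tag}.png");q=proj(c,P);u,v=(int(x) for x in q[0])
        im=cv2.resize(im[v-h:v+h,u-h:u+h],None,fx=f,fy=f,interpolation=cv2.INTER_CUBIC)
        for a in q:
            x,y=(a-(u-h,v-h)+.5)*f; cv2.drawMarker(im,(int(x),int(y)),(255,0,255),0,16,1)
        ims.append(im[:,:390] if f*2*h>390 else im)
    cv2.imwrite(f"pics/p{tag}.png",np.hstack(ims))
E
python3 - <<'E'
from h import *
p,Q=cur();pair(1,np.array([p+Q@[-.04,0,-.016]]),21,9)
E
```

```text
(no output)
```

View pics/p1.png

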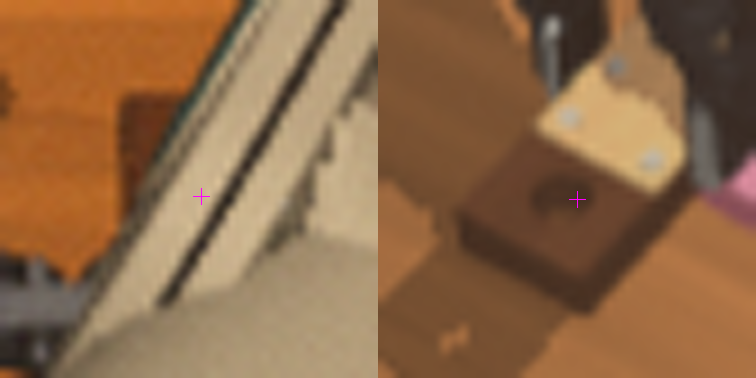

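```bash
cat >> h.py <<'E'
def hang(y,g,hx=-.041,uz=.002,dx=0,dy=0):
    "TCP for hole over peg y with underside g above the face"
    return M@np.array([.15+dx,y+dy,g])+O-RH@np.array([hx,0,uz])
E
python3 - <<'E'
from h import *
print(hang(.04,.04))
p,Q=cur()
plan([(p+[0,0,.05],Q),(hang(.04,.09),RH),(hang(.04,.042),RH)],-1)
E
```

```text
[0.47430418 0.11623896 0.11892422]
0.0001 0.0000 -0.0250 0.00 0.00 0.00 -1; 0.0001 0.0000 -0.0250 0.00 0.00 0.00 -1; 0.0015 0.0386 0.0088 -0.13 -4.39 -0.45 -1; 0.0018 0.0386 0.0087 -0.13 -4.39 -0.45 -1; 0.0022 0.0386 0.0087 -0.13 -4.39 -0.45 -1; 0.0026 0.0386 0.0086 -0.13 -4.39 -0.45 -1; 0.0029 0.0386 0.0084 -0.13 -4.39 -0.45 -1; 0.0033 0.0386 0.0083 -0.13 -4.39 -0.45 -1

0.0036 0.0386 0.0081 -0.13 -4.39 -0.45 -1; 0.0039 0.0386 0.0079 -0.13 -4.39 -0.45 -1; -0.0000 0.0000 0.0240 0.00 0.00 0.00 -1; -0.0000 0.0000 0.0240 0.00 0.00 0.00 -1
```

Emit:
send_rows --moves "0 0 -0.025 0 0 0 -1; 0 0 -0.025 0 0 0 -1; 0.0015 0.0386 0.0088 -0.13 -4.39 -0.45 -1; 0.002 0.0386 0.0087 -0.13 -4.39 -0.45 -1; 0.002 0.0386 0.0087 -0.13 -4.39 -0.45 -1; 0.0025 0.0386 0.0086 -0.13 -4.39 -0.45 -1; 0.003 0.0386 0.0084 -0.13 -4.39 -0.45 -1; 0.0035 0.0386 0.0083 -0.13 -4.39 -0.45 -1"

```text
clock: 7.3
eef_pos: [0.4491, 0.0376, 0.1754]
eef_rot: [0.227, -0.033, 0.973, 0.01]
ft_force: [1.2, 0.8, -1.1]
grip_width: 0.493
grip_force: 72.2
```

Emit:
send_rows --moves "0.0035 0.0386 0.0081 -0.13 -4.39 -0.45 -1; 0.004 0.0386 0.0079 -0.13 -4.39 -0.45 -1; 0 0 0.024 0 0 0 -1; 0 0 0.020 0 0 0 -1; 0 0 0 0 0 0 -1; 0 0 0 0 0 0 -1"

```text
clock: 7.9
eef_pos: [0.4699, 0.1152, 0.1222]
eef_rot: [0.299, -0.041, 0.953, 0.012]
ft_force: [0.2, -0.5, -1.0]
grip_width: 0.494
grip_force: 72.2
```

Run:
```python
from h import *
cv2.imwrite("pics/t2.png",read_camera("top"));cv2.imwrite("pics/s2.png",read_camera("scene"))
p,Q=cur();print(p,hang(.04,.042),(RH.T@Q).round(3),state()["grip_width"],state()["grip_force"])
print("err tool",RH.T@(hang(.04,.042)-p))
for c in("top","scene"): print(c,[(round(d["score"],2),np.round(d["xyz"],3)) for d in landmark_of("blank_walnut_hole",c)][:4])
pair(2,np.array([p+Q@[-.041,0,-.016],M@[.15,.04,.034]+O]),21,9)
```

```text
[0.47153397 0.11505222 0.12435974] [0.47316109 0.11614253 0.12056252] [[ 1.     0.001 -0.001]
 [-0.001  1.    -0.001]
 [ 0.001  0.001  1.   ]] 0.49864388330977316 72.18440294265747
err tool [0.00077478 0.00094968 0.00409304]
top [(0.96, array([0.497, 0.12 , 0.152])), (0.68, array([0.257, 0.239, 0.01 ])), (0.49, array([0.48 , 0.311, 0.058]))]
scene [(0.67, array([0.253, 0.238, 0.007])), (0.6, array([0.497, 0.119, 0.149])), (0.58, array([ 0.222, -0.408,  0.008])), (0.17, array([0.429, 0.412, 0.058]))]
```

View pics/p2.png

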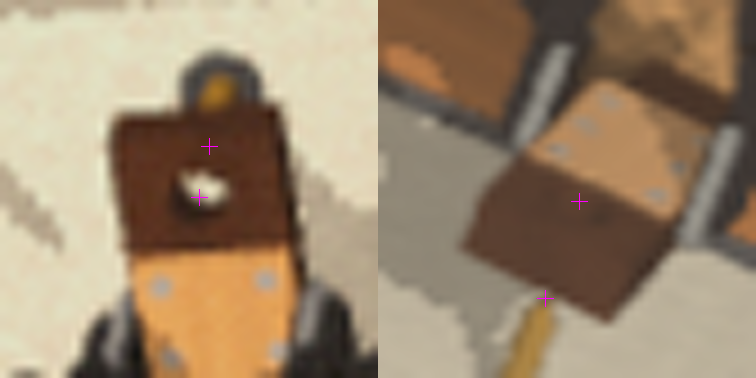

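Emit:
send_rows --moves "0.0016 0.0023 0 0 0 0 -1; 0 0 0 0 0 0 -1; 0 0 0.008 0 0 0 -1; 0 0 0.008 0 0 0 -1; 0 0 0.006 0 0 0 -1; 0 0 0 0 0 0 -1"

```text
clock: 8.7
eef_pos: [0.4828, 0.1186, 0.1042]
eef_rot: [0.3, -0.041, 0.953, 0.012]
ft_force: [0.4, -0.5, -0.5]
grip_width: 0.497
grip_force: 72.2
```

Run:
```python
from h import *
p,Q=cur();print("err tool",RH.T@(hang(.04,.003)-p),(RH.T@Q).round(3),state()["ft_force"],state()["grip_width"])
```

```text
err tool [-0.00137526 -0.00160995  0.01999307] [[ 1.     0.001  0.   ]
 [-0.001  1.    -0.001]
 [-0.     0.001  1.   ]] [ 0.4033595  -0.52865159 -0.46223811] 0.4972508838365201
```

Emit:
send_rows --moves "0 0 0.007 0 0 0 -1; 0 0 0.007 0 0 0 -1; 0 0 0.005 0 0 0 -1; 0 0 0 0 0 0 -1"

```text
clock: 9.1
eef_pos: [0.4939, 0.1195, 0.0892]
eef_rot: [0.301, -0.041, 0.953, 0.012]
ft_force: [-0.0, -0.8, -0.2]
grip_width: 0.492
grip_force: 72.2
```

Emit:
send_rows --moves "0 0 0 0 0 0 0.4; 0 0 0 0 0 0 0.4; 0 0 0 0 0 0 0.4; 0 0 0 0 0 0 0.4; 0 0 -0.015 0 0 0 0.4; 0 0 -0.025 0 0 0 0.4; 0 0 -0.03 0 0 0 0.4; 0 0 -0.03 0 0 0 0.4"

```text
clock: 9.9
eef_pos: [0.4357, 0.1148, 0.1725]
eef_rot: [0.301, -0.041, 0.953, 0.012]
ft_force: [0.9, 0.3, -0.6]
grip_width: 0.695
grip_force: 0.0
```

Run:
```python
from h import *
cv2.imwrite("pics/t3.png",read_camera("top"));cv2.imwrite("pics/s3.png",read_camera("scene"))
p,Q=cur();print(p,state()["grip_width"])
t=cv2.imread("pics/t3.png");s=cv2.imread("pics/s3.png")
cv2.imwrite("pics/p3.png",cv2.resize(np.hstack([t[170:300,190:345],s[225:355,300:460]]),None,fx=2.5,fy=2.5,interpolation=cv2.INTER_CUBIC))
for n in ["blank_walnut_hole","blank_maple_hole","blank_mahogany_hole"]:
  for c in("top","scene"): print(c,n,[(round(d["score"],2),np.round(d["xyz"],3)) for d in landmark_of(n,c)][:4])
for n in ["blank_maple","blank_mahogany"]:
  for c in("top","scene"): print(c,n,[(round(d["score"],2),np.round(d["xyz"],3)) for d in landmark_of(n,c)][:4])
```

```text
[0.43772313 0.11523212 0.17636137] 0.7025715074015921
top blank_walnut_hole [(0.92, array([0.523, 0.125, 0.113])), (0.83, array([0.256, 0.24 , 0.01 ])), (0.6, array([ 0.224, -0.405,  0.01 ]))]
scene blank_walnut_hole [(0.92, array([0.251, 0.241, 0.007])), (0.66, array([0.522, 0.125, 0.113])), (0.62, array([ 0.226, -0.41 ,  0.01 ]))]
top blank_maple_hole [(0.74, array([ 0.519, -0.407,  0.012])), (0.48, array([0.721, 0.133, 0.003]))]
scene blank_maple_hole [(0.92, array([ 0.518, -0.408,  0.009]))]
top blank_mahogany_hole [(0.79, array([ 0.663, -0.267,  0.005])), (0.74, array([ 0.455, -0.559,  0.01 ])), (0.58, array([ 0.26 , -0.25 ,  0.011]))]
scene blank_mahogany_hole [(0.76, array([ 0.663, -0.275,  0.012])), (0.72, array([ 0.255, -0.251,  0.006])), (0.67, array([ 0.459, -0.56 ,  0.01 ])), (0.64, array([0.428, 0.311, 0.049]))]
top blank_maple [(0.89, array([ 0.475, -0.413, -0.   ])), (0.51, array([0.722, 0.133, 0.002])), (0.25, array([ 0.518, -0.406,  0.012]))]
scene blank_maple [(0.89, array([ 0.473, -0.408,  0.001]))]
top blank_mahogany [(0.97, array([ 0.62 , -0.259, -0.003])), (0.84, array([ 0.301, -0.25 ,  0.002])), (0.67, array([ 0.416, -0.55 , -0.001])), (0.44, array([0.413, 0.066, 0.022]))]
scene blank_mahogany [(0.68, array([ 0.302, -0.254,  0.002])), (0.64, array([ 0.615, -0.262, -0.003])), (0.57, array([ 0.415, -0.55 , -0.002]))]
```

View pics/p3.png

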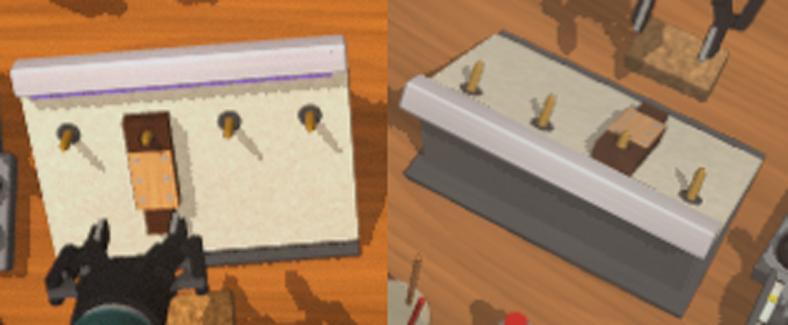

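Walnut hangs on its peg, at (147,138) in the left crop. Mahogany and maple have not moved, so mahogany is next.

Run:
```python
from h import *
p,Q=cur()
plan([(p+[-.01,-.03,.06],Q),((.622,-.260,.12),down(-12.3)),((.622,-.260,.002),down(-12.3))],1)
```

```text
-0.0121 -0.0146 -0.0281 0.00 0.00 0.00 1; -0.0121 -0.0146 -0.0281 0.00 0.00 0.00 1; -0.0065 -0.0327 0.0170 0.47 3.16 1.51 1; -0.0083 -0.0324 0.0168 0.47 3.16 1.51 1; -0.0101 -0.0320 0.0166 0.47 3.16 1.51 1; -0.0118 -0.0316 0.0162 0.47 3.16 1.51 1; -0.0135 -0.0311 0.0158 0.47 3.16 1.51 1; -0.0152 -0.0306 0.0152 0.47 3.16 1.51 1

-0.0168 -0.0301 0.0146 0.47 3.16 1.51 1; -0.0184 -0.0295 0.0139 0.47 3.16 1.51 1; -0.0199 -0.0289 0.0130 0.47 3.16 1.51 1; -0.0214 -0.0282 0.0121 0.47 3.16 1.51 1; -0.0228 -0.0275 0.0112 0.47 3.16 1.51 1; 0.0000 0.0000 0.0393 0.00 0.00 0.00 1; 0.0000 0.0000 0.0393 0.00 0.00 0.00 1; 0.0000 0.0000 0.0393 0.00 0.00 0.00 1
```

Emit:
send_rows --moves "-0.012 -0.0146 -0.028 0 0 0 1; -0.012 -0.0146 -0.028 0 0 0 1; -0.0065 -0.0327 0.017 0.47 3.16 1.51 1; -0.008 -0.0324 0.017 0.47 3.16 1.51 1; -0.010 -0.032 0.0166 0.47 3.16 1.51 1; -0.012 -0.0316 0.0162 0.47 3.16 1.51 1; -0.0135 -0.031 0.0158 0.47 3.16 1.51 1; -0.015 -0.0306 0.0152 0.47 3.16 1.51 1"

```text
clock: 11.3
eef_pos: [0.5338, -0.1048, 0.1699]
eef_rot: [0.139, 0.041, 0.989, 0.006]
ft_force: [1.1, 0.2, 1.1]
grip_width: 1.003
grip_force: 0.0
```

Emit:
send_rows --moves "-0.017 -0.030 0.0146 0.47 3.16 1.51 1; -0.0184 -0.0295 0.014 0.47 3.16 1.51 1; -0.020 -0.029 0.013 0.47 3.16 1.51 1; -0.0214 -0.028 0.012 0.47 3.16 1.51 1; -0.023 -0.0275 0.011 0.47 3.16 1.51 1; 0 0 0.035 0 0 0 1; 0 0 0 0 0 0 1; 0 0 0 0 0 0 1"

```text
clock: 12.1
eef_pos: [0.6214, -0.259, 0.084]
eef_rot: [-0.001, 0.107, 0.994, 0.001]
ft_force: [-0.5, -0.8, 0.4]
grip_width: 1.001
grip_force: 0.0
```

Run:
```python
from h import *
p,Q=cur();print(p);read_camera("scene");print([(round(d["score"],2),np.round(d["xyz"],3)) for d in landmark_of("blank_mahogany_hole","scene")][:4])
plan([((.622,-.260,.04),down(-12.3)),((.622,-.260,.002),down(-12.3))],1)
```

```text
[ 0.62140905 -0.25900168  0.08398785]
[(0.83, array([ 0.662, -0.27 ,  0.01 ])), (0.8, array([ 0.256, -0.249,  0.009])), (0.72, array([0.428, 0.409, 0.056])), (0.42, array([ 0.458, -0.556,  0.01 ]))]
0.0005 -0.0004 0.0234 -0.00 0.08 0.03 1; 0.0004 -0.0004 0.0234 -0.00 0.08 0.03 1; 0.0000 0.0000 0.0380 0.00 0.00 0.00 1
```

Emit:
send_rows --moves "0 0 0.03 0 0 0 1; 0 -0.001 0.03 0 0 0 1; 0 0 0.022 0 0 0 1; 0 0 0 0 0 0 1; 0 0 0 0 0 0 -1; 0 0 0 0 0 0 -1; 0 0 0 0 0 0 -1; 0 0 0 0 0 0 -1"

```text
clock: 13.0
eef_pos: [0.6248, -0.2618, 0.0067]
eef_rot: [0.003, 0.107, 0.994, -0.001]
ft_force: [0.8, 0.6, 8.5]
grip_width: 0.485
grip_force: 72.3
```

Emit:
send_rows --moves "0 0 0 0 0 0 -1; 0 0 -0.02 0 0 0 -1; 0 0 -0.04 0 0 0 -1; 0 0 -0.04 0 0 0 -1; 0 0 -0.04 0 0 0 -1; 0 0 -0.04 0 0 0 -1; 0 0 0 0 0 0 -1; 0 0 0 0 0 0 -1"

```text
clock: 13.8
eef_pos: [0.6233, -0.2612, 0.1861]
eef_rot: [0.003, 0.107, 0.994, -0.001]
ft_force: [-0.4, 1.1, -1.1]
grip_width: 0.49
grip_force: 71.4
```

Run:
```python
from h import *
p,Q=cur();print(p,state()["grip_width"],state()["grip_force"])
read_camera("scene");print([(round(d["score"],2),np.round(d["xyz"],3), (Q.T@(np.array(d["xyz"])-p)).round(4)) for d in landmark_of("blank_mahogany_hole","scene")][:4])
plan([(p+[0,0,.03],Q),(hang(-.04,.09),RH),(hang(-.04,.044),RH)],-1)
```

```text
[ 0.6233319  -0.26123598  0.1861144 ] 0.49036759490894355 71.37695789337158
[(0.79, array([ 0.254, -0.249,  0.006]), array([ 0.3642, -0.0663,  0.1778])), (0.66, array([ 0.458, -0.557,  0.015]), array([ 0.0993, -0.3243,  0.1713])), (0.57, array([ 0.665, -0.276,  0.19 ]), array([-0.044 , -0.0052, -0.0041]))]
-0.0022 -0.0006 -0.0335 0.10 -0.35 -0.00 -1; 0.0256 0.0280 0.0061 -0.59 -3.82 -1.84 -1; 0.0250 0.0288 0.0047 -0.59 -3.82 -1.84 -1; 0.0243 0.0295 0.0033 -0.59 -3.82 -1.84 -1; 0.0236 0.0303 0.0020 -0.59 -3.82 -1.84 -1; 0.0227 0.0310 0.0008 -0.59 -3.82 -1.84 -1; 0.0217 0.0317 -0.0003 -0.59 -3.82 -1.84 -1; 0.0206 0.0324 -0.0014 -0.59 -3.82 -1.84 -1

0.0194 0.0331 -0.0024 -0.59 -3.82 -1.84 -1; 0.0182 0.0337 -0.0033 -0.59 -3.82 -1.84 -1; -0.0000 -0.0000 0.0230 0.00 0.00 0.00 -1; -0.0000 -0.0000 0.0230 0.00 0.00 0.00 -1
```

Emit:
send_rows --moves "-0.002 0 -0.0335 0 -0.35 0 -1; 0.0256 0.028 0.006 -0.59 -3.82 -1.84 -1; 0.025 0.029 0.0047 -0.59 -3.82 -1.84 -1; 0.0243 0.0295 0.0033 -0.59 -3.82 -1.84 -1; 0.0236 0.030 0.002 -0.59 -3.82 -1.84 -1; 0.0227 0.031 0.001 -0.59 -3.82 -1.84 -1; 0.0217 0.032 0 -0.59 -3.82 -1.84 -1; 0.0206 0.0324 -0.0014 -0.59 -3.82 -1.84 -1"

```text
clock: 14.7
eef_pos: [0.4887, -0.0296, 0.1702]
eef_rot: [0.236, -0.008, 0.972, 0.011]
ft_force: [0.3, -0.6, -1.4]
grip_width: 0.491
grip_force: 71.4
```

Emit:
send_rows --moves "0.0194 0.033 -0.0024 -0.59 -3.82 -1.84 -1; 0.018 0.0337 -0.0033 -0.59 -3.82 -1.84 -1; 0 0 0.023 0 0 0 -1; 0 0 0.018 0 0 0 -1; 0 0 0 0 0 0 -1; 0 0 0 0 0 0 -1; 0 0 0 0 0 0 -1"

```text
clock: 15.4
eef_pos: [0.477, 0.0361, 0.1268]
eef_rot: [0.301, -0.04, 0.953, 0.013]
ft_force: [0.5, -0.0, -0.4]
grip_width: 0.489
grip_force: 71.4
```

Run:
```python
from h import *
cv2.imwrite("pics/t4.png",read_camera("top"));cv2.imwrite("pics/s4.png",read_camera("scene"))
p,Q=cur();print(p,(RH.T@Q).round(3),state()["grip_width"],state()["grip_force"])
print("err tool",RH.T@(hang(-.04,.042)-p))
for c in("top","scene"): print(c,[(round(d["score"],2),np.round(d["xyz"],3)) for d in landmark_of("blank_mahogany_hole",c)][:4])
pair(4,np.array([p+Q@[-.041,0,-.012],M@[.15,-.04,.034]+O]),21,9)
```

```text
[0.47753243 0.03597799 0.12752068] [[ 1.     0.    -0.002]
 [-0.     1.    -0.   ]
 [ 0.002  0.     1.   ]] 0.49233498956112903 71.35955929756165
err tool [0.00203915 0.00024826 0.00706652]
top [(0.87, array([0.506, 0.041, 0.147])), (0.68, array([ 0.454, -0.56 ,  0.008])), (0.59, array([ 0.258, -0.254,  0.011]))]
scene [(0.67, array([ 0.256, -0.248,  0.011])), (0.59, array([0.506, 0.038, 0.153])), (0.59, array([ 0.459, -0.559,  0.012]))]
```

View pics/p4.png

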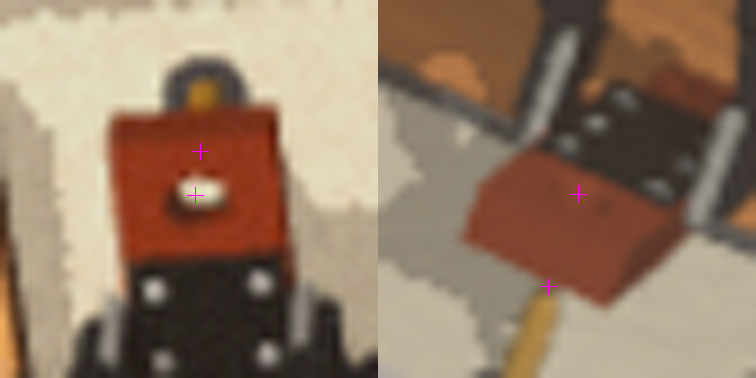

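Emit:
send_rows --moves "0.0017 0.001 0 0 0 0 -1; 0 0 0 0 0 0 -1; 0 0 0.01 0 0 0 -1; 0 0 0.008 0 0 0 -1; 0 0 0.008 0 0 0 -1; 0 0 0 0 0 0 -1; 0 0 0 0 0 0 -1"

```text
clock: 16.3
eef_pos: [0.4909, 0.0385, 0.1047]
eef_rot: [0.301, -0.04, 0.953, 0.013]
ft_force: [1.0, -0.1, -0.5]
grip_width: 0.492
grip_force: 71.4
```

Run:
```python
from h import *
p,Q=cur();print("err tool",RH.T@(hang(-.04,.003)-p),(RH.T@Q).round(3),state()["ft_force"],state()["grip_width"])
```

```text
err tool [ 4.54464314e-05 -1.12912919e-03  1.95931127e-02] [[ 1.     0.001 -0.002]
 [-0.001  1.     0.001]
 [ 0.002 -0.001  1.   ]] [ 0.99115852 -0.10580279 -0.47842361] 0.4921140086874688
```

Emit:
send_rows --moves "0 0 0.006 0 0 0 -1; 0 0 0.006 0 0 0 -1; 0 0 0.005 0 0 0 -1; 0 0 0 0 0 0 -1"

```text
clock: 16.7
eef_pos: [0.5008, 0.0393, 0.0905]
eef_rot: [0.301, -0.04, 0.953, 0.013]
ft_force: [1.3, 0.7, -0.6]
grip_width: 0.491
grip_force: 71.4
```

Emit:
send_rows --moves "0 0 0 0 0 0 0.4; 0 0 0 0 0 0 0.4; 0 0 0 0 0 0 0.4; 0 0 0 0 0 0 0.4; 0 0 -0.015 0 0 0 0.4; 0 0 -0.025 0 0 0 0.4; 0 0 -0.03 0 0 0 0.4; 0 0 -0.03 0 0 0 0.4"

```text
clock: 17.5
eef_pos: [0.4419, 0.0345, 0.173]
eef_rot: [0.301, -0.04, 0.953, 0.013]
ft_force: [0.1, 0.5, 0.5]
grip_width: 0.702
grip_force: 0.0
```

Run:
```python
from h import *
cv2.imwrite("pics/t5.png",read_camera("top"));cv2.imwrite("pics/s5.png",read_camera("scene"))
p,Q=cur();print(p,state()["grip_width"])
for n in ["blank_walnut_hole","blank_maple_hole","blank_mahogany_hole","blank_maple"]:
  for c in("top","scene"): print(c,n,[(round(d["score"],2),np.round(d["xyz"],3)) for d in landmark_of(n,c)][:4])
t=cv2.imread("pics/t5.png");s=cv2.imread("pics/s5.png")
cv2.imwrite("pics/p5.png",np.hstack([cv2.resize(t[170:300,190:345],None,fx=2.5,fy=2.5),cv2.resize(t[215:280,425:485],None,fx=5,fy=5,interpolation=cv2.INTER_CUBIC)]))
```

```text
[0.44412192 0.03407754 0.17691786] 0.7014458838908995
top blank_walnut_hole [(0.79, array([0.251, 0.242, 0.013])), (0.73, array([0.524, 0.122, 0.114]))]
scene blank_walnut_hole [(0.96, array([ 0.222, -0.409,  0.01 ])), (0.84, array([0.519, 0.126, 0.112])), (0.8, array([0.253, 0.238, 0.009]))]
top blank_maple_hole [(0.92, array([ 0.519, -0.405,  0.013]))]
scene blank_maple_hole [(0.64, array([ 0.518, -0.409,  0.007])), (0.5, array([0.428, 0.362, 0.055]))]
top blank_mahogany_hole [(0.95, array([ 0.259, -0.252,  0.009])), (0.85, array([0.532, 0.043, 0.113])), (0.74, array([ 0.457, -0.56 ,  0.012]))]
scene blank_mahogany_hole [(0.93, array([ 0.458, -0.559,  0.011])), (0.65, array([ 0.259, -0.249,  0.009])), (0.61, array([0.53 , 0.038, 0.115])), (0.32, array([0.479, 0.36 , 0.052]))]
top blank_maple [(0.57, array([ 0.473, -0.411,  0.002]))]
scene blank_maple [(0.78, array([ 0.473, -0.408,  0.003]))]
```

View pics/p5.png

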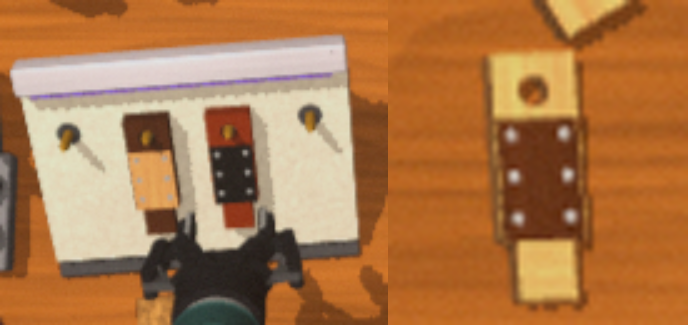

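Both blanks hang flat on pegs 2 and 3. Maple is still where it was, so I fetch it now.

Run:
```python
from h import *
p,Q=cur()
plan([(p+[-.01,-.03,.06],Q),((.477,-.407,.12),down(3.1)),((.477,-.407,.085),down(3.1))],1)
```

```text
-0.0121 -0.0145 -0.0282 0.00 0.00 0.00 1; -0.0121 -0.0145 -0.0282 0.00 0.00 0.00 1; 0.0051 -0.0376 0.0088 0.05 3.18 0.15 1; 0.0045 -0.0376 0.0091 0.05 3.18 0.15 1; 0.0039 -0.0376 0.0093 0.05 3.18 0.15 1; 0.0032 -0.0376 0.0095 0.05 3.18 0.15 1; 0.0026 -0.0376 0.0097 0.05 3.18 0.15 1; 0.0020 -0.0376 0.0099 0.05 3.18 0.15 1

0.0013 -0.0376 0.0100 0.05 3.18 0.15 1; 0.0007 -0.0376 0.0101 0.05 3.18 0.15 1; -0.0000 -0.0376 0.0102 0.05 3.18 0.15 1; -0.0007 -0.0376 0.0102 0.05 3.18 0.15 1; -0.0013 -0.0376 0.0102 0.05 3.18 0.15 1; 0.0000 0.0000 0.0350 0.00 0.00 0.00 1
```

Emit:
send_rows --moves "-0.012 -0.0145 -0.028 0 0 0 1; -0.012 -0.0145 -0.028 0 0 0 1; 0.005 -0.0376 0.009 0.05 3.18 0.15 1; 0.0045 -0.0376 0.009 0.05 3.18 0.15 1; 0.004 -0.0376 0.0093 0.05 3.18 0.15 1; 0.003 -0.0376 0.0095 0.05 3.18 0.15 1; 0.0026 -0.0376 0.0097 0.05 3.18 0.15 1; 0.002 -0.0376 0.010 0.05 3.18 0.15 1"

```text
clock: 18.8
eef_pos: [0.4577, -0.2217, 0.1704]
eef_rot: [0.138, -0.033, 0.99, 0.006]
ft_force: [0.3, 0.3, 0.5]
grip_width: 0.998
grip_force: 0.0
```

Emit:
send_rows --moves "0.0013 -0.0376 0.010 0.05 3.18 0.15 1; 0.0007 -0.0376 0.010 0.05 3.18 0.15 1; 0 -0.0376 0.010 0.05 3.18 0.15 1; -0.0007 -0.0376 0.010 0.05 3.18 0.15 1; -0.0013 -0.0376 0.010 0.05 3.18 0.15 1; 0 0 0.035 0 0 0 1; 0 0 0 0 0 0 1; 0 0 0 0 0 0 1"

```text
clock: 19.6
eef_pos: [0.4769, -0.4056, 0.0848]
eef_rot: [-0.0, -0.027, 1.0, 0.002]
ft_force: [0.3, -0.4, 0.4]
grip_width: 1.001
grip_force: 0.0
```

Run:
```python
from h import *
p,Q=cur();print(p);read_camera("scene");print([(round(d["score"],2),np.round(d["xyz"],3)) for d in landmark_of("blank_maple_hole","scene")][:4])
plan([((.477,-.407,.04),down(3.1)),((.477,-.407,.004),down(3.1))],1)
```

```text
[ 0.47688164 -0.40560536  0.0848301 ]
[(0.77, array([ 0.517, -0.41 ,  0.005]))]
0.0007 -0.0001 0.0238 -0.02 0.08 0.04 1; 0.0006 -0.0001 0.0238 -0.02 0.08 0.04 1; 0.0000 0.0000 0.0360 0.00 0.00 0.00 1
```

Emit:
send_rows --moves "0 -0.0005 0.03 0 0 0 1; 0 0 0.03 0 0 0 1; 0 0 0.0215 0 0 0 1; 0 0 0 0 0 0 1; 0 0 0 0 0 0 -1; 0 0 0 0 0 0 -1; 0 0 0 0 0 0 -1; 0 0 0 0 0 0 -1"

```text
clock: 20.5
eef_pos: [0.4798, -0.4091, 0.0081]
eef_rot: [0.003, -0.027, 1.0, -0.002]
ft_force: [0.3, -0.1, 7.0]
grip_width: 0.488
grip_force: 71.7
```

Emit:
send_rows --moves "0 0 0 0 0 0 -1; 0 0 -0.02 0 0 0 -1; 0 0 -0.04 0 0 0 -1; 0 0 -0.04 0 0 0 -1; 0 0 -0.04 0 0 0 -1; 0 0 -0.04 0 0 0 -1; 0 0 0 0 0 0 -1; 0 0 0 0 0 0 -1"

```text
clock: 21.3
eef_pos: [0.4784, -0.4081, 0.1873]
eef_rot: [0.002, -0.027, 1.0, -0.001]
ft_force: [0.0, -0.1, -1.7]
grip_width: 0.49
grip_force: 71.2
```

Run:
```python
from h import *
read_camera("scene");p,Q=cur();print(p,state()["grip_width"],state()["grip_force"])
print([(round(d["score"],2),np.round(d["xyz"],3), (Q.T@(np.array(d["xyz"])-p)).round(4)) for d in landmark_of("blank_maple_hole","scene")][:4])
plan([(p+[0,0,.03],Q),(hang(-.12,.09),RH),(hang(-.12,.046),RH)],-1)
```

```text
[ 0.47746331 -0.40707537  0.18532284] 0.48858740142908097 71.14358425140381
[(0.76, array([ 0.517, -0.41 ,  0.188]), array([-0.039 , -0.0051, -0.0022])), (0.4, array([0.412, 0.072, 0.022]), array([0.0391, 0.4816, 0.1634])), (0.39, array([0.501, 0.034, 0.081]), array([-0.0474,  0.4397,  0.1047]))]
-0.0006 -0.0006 -0.0313 0.11 -0.09 -0.00 -1; -0.0001 0.0362 0.0055 -0.05 -3.49 -0.16 -1; 0.0001 0.0362 0.0056 -0.05 -3.49 -0.16 -1; 0.0003 0.0362 0.0056 -0.05 -3.49 -0.16 -1; 0.0006 0.0362 0.0056 -0.05 -3.49 -0.16 -1; 0.0008 0.0362 0.0056 -0.05 -3.49 -0.16 -1; 0.0010 0.0362 0.0056 -0.05 -3.49 -0.16 -1; 0.0013 0.0362 0.0055 -0.05 -3.49 -0.16 -1

0.0015 0.0362 0.0055 -0.05 -3.49 -0.16 -1; 0.0017 0.0362 0.0054 -0.05 -3.49 -0.16 -1; 0.0020 0.0362 0.0053 -0.05 -3.49 -0.16 -1; 0.0000 0.0000 0.0220 0.00 0.00 0.00 -1; 0.0000 0.0000 0.0220 0.00 0.00 0.00 -1
```

Emit:
send_rows --moves "0 0 -0.031 0 0 0 -1; 0 0.0362 0.0055 -0.05 -3.49 -0.16 -1; 0 0.0362 0.0056 -0.05 -3.49 -0.16 -1; 0.0003 0.0362 0.0056 -0.05 -3.49 -0.16 -1; 0.0006 0.0362 0.0056 -0.05 -3.49 -0.16 -1; 0.0008 0.0362 0.0056 -0.05 -3.49 -0.16 -1; 0.001 0.0362 0.0056 -0.05 -3.49 -0.16 -1; 0.0013 0.0362 0.0055 -0.05 -3.49 -0.16 -1"

```text
clock: 22.2
eef_pos: [0.463, -0.1518, 0.1748]
eef_rot: [0.212, -0.036, 0.977, 0.01]
ft_force: [1.3, 0.2, -0.5]
grip_width: 0.487
grip_force: 71.2
```

Emit:
send_rows --moves "0.0015 0.0362 0.0055 -0.05 -3.49 -0.16 -1; 0.0017 0.0362 0.0054 -0.05 -3.49 -0.16 -1; 0.002 0.0362 0.0053 -0.05 -3.49 -0.16 -1; 0 0 0.022 0 0 0 -1; 0 0 0.018 0 0 0 -1; 0 0 0 0 0 0 -1; 0 0 0 0 0 0 -1; 0 0 0 0 0 0 -1"

```text
clock: 23.0
eef_pos: [0.4819, -0.044, 0.128]
eef_rot: [0.3, -0.04, 0.953, 0.012]
ft_force: [0.2, 0.7, 0.2]
grip_width: 0.485
grip_force: 71.2
```

Run:
```python
from h import *
cv2.imwrite("pics/t6.png",read_camera("top"));cv2.imwrite("pics/s6.png",read_camera("scene"))
p,Q=cur();print(p,(RH.T@Q).round(3),state()["grip_width"],state()["grip_force"])
print("err tool",RH.T@(hang(-.12,.042)-p))
for c in("top","scene"): print(c,[(round(d["score"],2),np.round(d["xyz"],3)) for d in landmark_of("blank_maple_hole",c)][:4])
pair(6,np.array([p+Q@[-.041,0,-.012],M@[.15,-.12,.034]+O]),21,9)
```

```text
[ 0.48250691 -0.04428649  0.12871997] [[ 1.    -0.001 -0.001]
 [ 0.001  1.    -0.001]
 [ 0.001  0.001  1.   ]] 0.48960726338449284 71.25309705734253
err tool [0.00126058 0.00064682 0.00907574]
top [(0.72, array([ 0.514, -0.038,  0.157]))]
scene [(0.82, array([ 0.514, -0.045,  0.148]))]
```

View pics/p6.png

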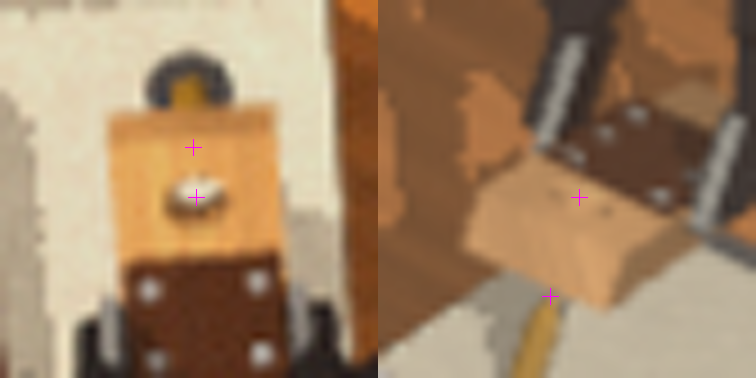

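Emit:
send_rows --moves "0.001 0.001 0 0 0 0 -1; 0 0 0 0 0 0 -1; 0 0 0.01 0 0 0 -1; 0 0 0.009 0 0 0 -1; 0 0 0.009 0 0 0 -1; 0 0 0 0 0 0 -1; 0 0 0 0 0 0 -1"

```text
clock: 23.9
eef_pos: [0.4979, -0.0415, 0.1047]
eef_rot: [0.301, -0.04, 0.953, 0.012]
ft_force: [2.1, -0.2, -1.5]
grip_width: 0.49
grip_force: 71.2
```

Run:
```python
from h import *
p,Q=cur();print("err tool",RH.T@(hang(-.12,.003)-p),(RH.T@Q).round(3),state()["ft_force"],state()["grip_width"])
```

```text
err tool [ 0.00024065 -0.00084362  0.01944876] [[ 1.     0.    -0.001]
 [-0.     1.    -0.   ]
 [ 0.001  0.     1.   ]] [ 2.07924058 -0.2314883  -1.50695565] 0.4896833280355981
```

Emit:
send_rows --moves "0 0 0.006 0 0 0 -1; 0 0 0.006 0 0 0 -1; 0 0 0.004 0 0 0 -1; 0 0 0 0 0 0 -1"

```text
clock: 24.3
eef_pos: [0.5072, -0.0408, 0.0915]
eef_rot: [0.301, -0.04, 0.953, 0.012]
ft_force: [3.4, -0.6, -0.3]
grip_width: 0.49
grip_force: 71.3
```

Emit:
send_rows --moves "0 0 0 0 0 0 0.4; 0 0 0 0 0 0 0.4; 0 0 0 0 0 0 0.4; 0 0 0 0 0 0 0.4; 0 0 -0.015 0 0 0 0.4; 0 0 -0.025 0 0 0 0.4; 0 0 -0.03 0 0 0 0.4; 0 0 -0.04 0 0 0 0.4"

```text
clock: 25.1
eef_pos: [0.442, -0.0454, 0.181]
eef_rot: [0.299, -0.04, 0.953, 0.013]
ft_force: [0.8, -0.7, 0.7]
grip_width: 0.698
grip_force: 0.0
```

Run:
```python
from h import *
cv2.imwrite("pics/t7.png",read_camera("top"));cv2.imwrite("pics/s7.png",read_camera("scene"))
p,Q=cur();print(p,state()["grip_width"])
for n in ["key_white_top","key_blue_top","key_yellow_top","key_green_top","key_red_top","dimmer_base"]:
  for c in("top","scene"): print(c,n,[(round(d["score"],2),np.round(d["xyz"],3)) for d in landmark_of(n,c)][:3])
t=cv2.imread("pics/t7.png");s=cv2.imread("pics/s7.png")
B,yaw=(.5575,.3335),.084
from scipy.spatial.transform import Rotation as R
for a in (-40,-20,0):
    r=np.radians(a);k=np.array([*B,.045])+R.from_euler('z',yaw).apply([.1*np.sin(r),0,.1*np.cos(r)])
    for c,im in(("top",t),("scene",s)): print(a,c,proj(c,k).round(1))
a=cv2.resize(t[170:300,190:345],None,fx=2.5,fy=2.5);b=cv2.resize(s[290:375,425:530],None,fx=3.82,fy=3.82,interpolation=cv2.INTER_CUBIC)[:325]
cv2.imwrite("pics/p7.png",np.hstack([a,b]))
```

```text
[ 0.44475212 -0.04715582  0.18701993] 0.6990699248223221
top key_white_top [(0.44, array([0.482, 0.309, 0.055]))]
scene key_white_top [(0.5, array([0.476, 0.314, 0.054]))]
top key_blue_top [(0.53, array([0.428, 0.311, 0.056]))]
scene key_blue_top [(0.63, array([0.425, 0.313, 0.052]))]
top key_yellow_top [(0.62, array([0.43 , 0.412, 0.052]))]
scene key_yellow_top [(0.39, array([0.429, 0.413, 0.055]))]
top key_green_top [(0.65, array([0.424, 0.364, 0.05 ]))]
scene key_green_top [(0.58, array([0.428, 0.365, 0.054]))]
top key_red_top [(0.59, array([0.479, 0.361, 0.051])), (0.51, array([0.533, 0.044, 0.109]))]
scene key_red_top [(0.75, array([0.532, 0.042, 0.118])), (0.6, array([0.48 , 0.362, 0.055]))]
top dimmer_base [(0.72, array([0.559, 0.335, 0.002]))]
scene dimmer_base [(0.93, array([ 0.556,  0.331, -0.   ]))]
-40 top [[163.6 234.4]]
-40 scene [[475.4 318.3]]
-20 top [[160.6 221.3]]
-20 scene [[472.2 325.6]]
0 top [[159.2 207. ]]
0 scene [[467.  336.8]]
```

View pics/p7.png

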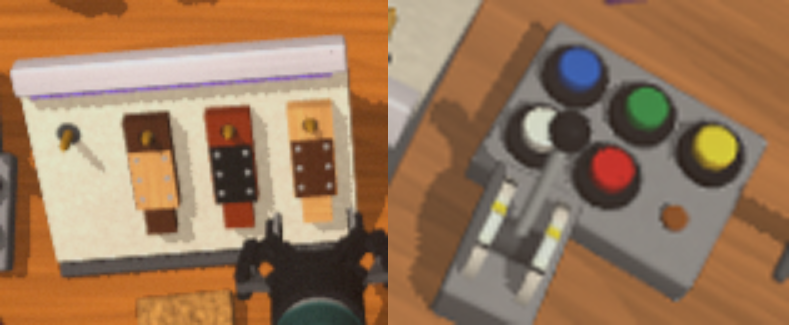

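All three blanks hang flat. From the knob pixels in both views, the lever leans about 23° toward the robot. Next I grasp the knob fore and aft.

Run:
```python
from h import *
p,Q=cur()
plan([(p+[-.02,0,.06],Q),((.516,.331,.22),down(94.8)),((.516,.331,.165),down(94.8))],1)
```

```text
-0.0090 0.0008 -0.0303 0.00 0.00 0.00 1; -0.0090 0.0008 -0.0303 0.00 0.00 0.00 1; -0.0069 0.0283 0.0068 -2.11 2.11 -6.69 1; -0.0104 0.0270 0.0075 -2.11 2.11 -6.69 1; -0.0137 0.0253 0.0080 -2.11 2.11 -6.69 1; -0.0169 0.0232 0.0083 -2.11 2.11 -6.69 1; -0.0197 0.0208 0.0085 -2.11 2.11 -6.69 1; -0.0223 0.0180 0.0084 -2.11 2.11 -6.69 1

-0.0245 0.0150 0.0081 -2.11 2.11 -6.69 1; -0.0264 0.0117 0.0077 -2.11 2.11 -6.69 1; -0.0278 0.0083 0.0071 -2.11 2.11 -6.69 1; -0.0288 0.0047 0.0063 -2.11 2.11 -6.69 1; -0.0294 0.0011 0.0053 -2.11 2.11 -6.69 1; -0.0295 -0.0025 0.0042 -2.11 2.11 -6.69 1; -0.0291 -0.0061 0.0030 -2.11 2.11 -6.69 1; 0.0000 0.0000 0.0275 0.00 0.00 0.00 1

0.0000 0.0000 0.0275 0.00 0.00 0.00 1
```

Emit:
send_rows --moves "-0.009 0.001 -0.030 0 0 0 1; -0.009 0.001 -0.030 0 0 0 1; -0.007 0.0283 0.007 -2.11 2.11 -6.69 1; -0.0104 0.027 0.0075 -2.11 2.11 -6.69 1; -0.0137 0.0253 0.008 -2.11 2.11 -6.69 1; -0.017 0.0232 0.0083 -2.11 2.11 -6.69 1; -0.0197 0.0208 0.0085 -2.11 2.11 -6.69 1; -0.0223 0.018 0.0084 -2.11 2.11 -6.69 1"

```text
clock: 26.6
eef_pos: [0.4672, 0.1296, 0.2312]
eef_rot: [0.175, -0.399, 0.9, 0.007]
ft_force: [0.7, 0.4, 1.0]
grip_width: 0.996
grip_force: 0.0
```

Emit:
send_rows --moves "-0.0245 0.015 0.008 -2.11 2.11 -6.69 1; -0.0264 0.0117 0.0077 -2.11 2.11 -6.69 1; -0.0278 0.0083 0.007 -2.11 2.11 -6.69 1; -0.0288 0.0047 0.0063 -2.11 2.11 -6.69 1; -0.0294 0.001 0.0053 -2.11 2.11 -6.69 1; -0.0295 -0.0025 0.004 -2.11 2.11 -6.69 1; -0.029 -0.006 0.003 -2.11 2.11 -6.69 1; 0 0 0 0 0 0 1"

```text
clock: 27.4
eef_pos: [0.5183, 0.335, 0.2183]
eef_rot: [0.0, 0.738, -0.675, -0.0]
ft_force: [0.3, -0.2, 0.6]
grip_width: 1.001
grip_force: 0.0
```

Run:
```python
from h import *
p,Q=cur();print(p,state()["joints"])
plan([((.516,.331,.165),down(94.8)),((.516,.331,.120),down(94.8))],1)
plan([((.516,.331,.165),down(94.8))],1)
```

```text
[0.5183184 0.3349922 0.218333 ] [ 4.68992310e-01  2.69695854e-01 -6.28288831e-02  1.23883302e+00
  1.63621960e-04 -1.19105749e+00]
0.0019 0.0013 0.0267 0.02 -0.00 0.16 1; 0.0019 0.0013 0.0267 0.02 -0.00 0.16 1; 0.0000 0.0000 0.0225 0.00 0.00 0.00 1; 0.0000 0.0000 0.0225 0.00 0.00 0.00 1

0.0019 0.0013 0.0267 0.02 -0.00 0.16 1; 0.0019 0.0013 0.0267 0.02 -0.00 0.16 1
```

Emit:
send_rows --moves "0.002 0.001 0.027 0 0 0 1; 0.001 0.0005 0.027 0 0 0 1; 0 0 0.025 0 0 0 1; 0 0 0.024 0 0 0 1; 0 0 0 0 0 0 1; 0 0 0 0 0 0 -1; 0 0 0 0 0 0 -1; 0 0 0 0 0 0 -1" --newtons 20

```text
clock: 28.2
eef_pos: [0.5166, 0.3283, 0.1192]
eef_rot: [-0.001, 0.736, -0.677, 0.001]
ft_force: [-0.2, 0.3, -0.5]
grip_width: 0.514
grip_force: 0.0
```

Emit:
send_rows --moves "0 0 0 0 0 0 -1; 0 0 0 0 0 0 -1; 0 0 0 0 0 0 -1"

```text
clock: 28.5
eef_pos: [0.5163, 0.3282, 0.1186]
eef_rot: [-0.001, 0.736, -0.677, 0.001]
ft_force: [-0.3, -0.7, 4.4]
grip_width: 0.287
grip_force: 19.5
```

Run:
```python
from h import *
p,Q=cur();print(p,state()["grip_width"]*.085,state()["grip_force"],state()["ft_force"])
plan([(p+[.0205,.0017,.005],Q),((.5575,.334,.124),down(94.8))],-1,step=.011)
```

```text
[0.51633092 0.32819047 0.11864485] 0.024413095298690797 19.463741183280945 [-0.26990823 -0.65224224  4.43320422]
0.0000 -0.0103 -0.0025 0.00 0.00 0.00 -1; 0.0000 -0.0103 -0.0025 0.00 0.00 0.00 -1; -0.0012 -0.0105 -0.0001 -0.08 0.00 0.01 -1; -0.0012 -0.0105 -0.0002 -0.08 0.00 0.01 -1
```

Emit:
send_rows --moves "0 -0.010 -0.003 0 0 0 -1; 0 -0.010 -0.002 0 0 0 -1; 0 -0.010 -0.002 0 0 0 -1; 0 -0.010 -0.001 0 0 0 -1; 0 0 0 0 0 0 -1; 0 0 0 0 0 0 -1"

```text
clock: 29.1
eef_pos: [0.5549, 0.3318, 0.1251]
eef_rot: [-0.0, 0.736, -0.677, -0.0]
ft_force: [-1.0, 2.6, 1.2]
grip_width: 0.285
grip_force: 20.2
```

Run:
```python
from h import *
cv2.imwrite("pics/t8.png",read_camera("top"));cv2.imwrite("pics/s8.png",read_camera("scene"))
p,Q=cur();print(p,state()["grip_width"]*.085,state()["grip_force"],state()["ft_force"])
```

```text
[0.55479491 0.33174731 0.12511523] 0.02447334039119741 20.167024433612823 [-1.19163089  3.69817179  1.0795359 ]
```

Emit:
send_rows --moves "0 0 0 0 0 0 1; 0 0 0 0 0 0 1; 0 0 0 0 0 0 1; 0 0 -0.03 0 0 0 1; 0 0 -0.03 0 0 0 1; 0 -0.02 -0.03 0 0 0 1; 0.045 0 -0.03 0 0 0 1; 0.045 0 0 0 0 0 1"

```text
clock: 30.0
eef_pos: [0.5859, 0.2473, 0.2483]
eef_rot: [-0.004, 0.737, -0.676, 0.003]
ft_force: [0.8, 0.3, 0.5]
grip_width: 1.0
grip_force: 0.0
```

Run:
```python
from h import *
t=read_camera("top");s=read_camera("scene");cv2.imwrite("pics/t9.png",t);cv2.imwrite("pics/s9.png",s)
f=cv2.INTER_CUBIC
cv2.imwrite("pics/p9.png",np.hstack([cv2.resize(t[190:240,140:190],None,fx=8,fy=8,interpolation=f),cv2.resize(s[310:360,440:490],None,fx=8,fy=8,interpolation=f)]))
for a in (-10,-5,0,5):
    r=np.radians(a);k=np.array([.5575,.3335,.045])+R.from_euler('z',.084).apply([.1*np.sin(r),0,.1*np.cos(r)])
    print(a,((proj("top",k)-(140,190)+.5)*8).round(1),((proj("scene",k)-(440,310)+.5)*8+(400,0)).round(1))
```

```text
-10 [[161.5 197.2]] [[642.7 170.7]]
-5 [[159.1 168.3]] [[631.8 194. ]]
0 [[157.7 139.6]] [[620.1 218.8]]
5 [[157.3 111.4]] [[607.8 244.8]]
```

View pics/p9.png

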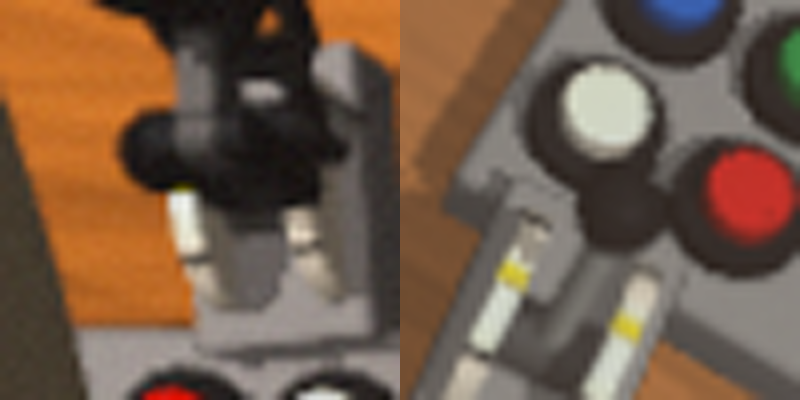

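```bash
cat > lev.py <<'E'
from h import *
from scipy.optimize import least_squares
def lever(s,knob_px):
    h=cv2.cvtColor(s,cv2.COLOR_BGR2HSV);m=cv2.inRange(h,(22,120,120),(35,255,255));m[:330]=0;m[365:]=0;m[:,:440]=0;m[:,490:]=0
    n,_,st,c=cv2.connectedComponentsWithStats(m);c=c[1:][st[1:,4]>=3];c=c[np.argsort(c[:,0])];print("marks",c.round(1),st[1:,4])
    Rz=R.from_euler('z',.084)
    # marks at local (0,±w,.081); knob at local .1*(sin a,0,cos a), z .045
    def res(q):
        B=np.array([q[0],q[1],0]);mk=[B+Rz.apply([0,w,.080]) for w in(-q[3],q[3])]
        k=B+Rz.apply([.1*np.sin(q[2]),0,.045+.1*np.cos(q[2])])
        return (proj("scene",np.array(mk+[k]))-np.r_[c,[knob_px]]).ravel()
    r=least_squares(res,[.5575,.3335,0,.018]);print("B",r.x[:2].round(4),"lean deg",np.degrees(r.x[2]).round(2),"w",r.x[3].round(4),r.fun.round(2))
def knob(s):
    g=cv2.cvtColor(s,cv2.COLOR_BGR2GRAY)
E
python3 - <<'E'
from lev import *
s=cv2.imread("pics/s9.png")
lever(s,(440+222/8-.5,310+211/8-.5))
s=cv2.imread("pics/s0.png") if 0 else cv2.imread("pics/scene0.png")
E
```

```text
marks [[453.6 343.9]
 [467.8 350.4]] [9 9]
B [0.5563 0.3326] lean deg -0.68 w 0.0179 [ 0.2  -0.18 -0.03  0.26 -0.16 -0.08]
```

Run:
```python
from h import *
p,Q=cur();print(p)
D=down(94.8)
plan([((.479,.310,.20),D),((.479,.310,.062),D)],-1)
```

```text
[0.58376619 0.24229825 0.24467596]
-0.0190 0.0248 0.0110 -0.04 -0.04 -0.07 -1; -0.0190 0.0248 0.0111 -0.04 -0.04 -0.07 -1; -0.0190 0.0247 0.0111 -0.04 -0.04 -0.07 -1; -0.0190 0.0247 0.0111 -0.04 -0.04 -0.07 -1; 0.0000 0.0000 0.0345 0.00 0.00 0.00 -1; 0.0000 0.0000 0.0345 0.00 0.00 0.00 -1; 0.0000 0.0000 0.0345 0.00 0.00 0.00 -1; 0.0000 0.0000 0.0345 0.00 0.00 0.00 -1
```

Emit:
send_rows --moves "-0.019 0.025 0.011 0 0 0 -1; -0.019 0.025 0.011 0 0 0 -1; -0.019 0.0247 0.011 0 0 0 -1; -0.019 0.0247 0.011 0 0 -0.3 -1; 0 0 0 0 0 0 -1; 0 0 0 0 0 0 -1; 0 0 0.03 0 0 0 -1; 0 0 0.03 0 0 0 -1"

```text
clock: 30.9
eef_pos: [0.4798, 0.3145, 0.1402]
eef_rot: [-0.002, 0.738, -0.675, 0.002]
ft_force: [-0.1, -0.1, -0.2]
grip_width: 0.002
grip_force: 0.0
```

Emit:
send_rows --moves "0 0 0.03 0 0 0 -1; 0 0 0.03 0 0 0 -1; 0 0 0 0 0 0 -1; 0 0 0 0 0 0 -1"

```text
clock: 31.3
eef_pos: [0.4777, 0.3135, 0.0792]
eef_rot: [0.0, 0.738, -0.675, 0.0]
ft_force: [0.1, 0.8, 0.7]
grip_width: 0.002
grip_force: 0.0
```

Run:
```python
from h import *
p,Q=cur();print(p,state()["grip_width"],state()["ft_force"]);D=down(94.8)
plan([((.479,.310,.056),D),((.479,.310,.0455),D)],-1)
s=read_camera("scene");cv2.imwrite("pics/s10.png",s)
```

```text
[0.4777017  0.3135265  0.07919231] 0.0023168178588153314 [0.118251   0.80783485 0.72838579]
0.0036 -0.0010 0.0232 0.00 -0.06 0.27 -1; 0.0000 0.0000 0.0105 0.00 0.00 0.00 -1
```

Emit:
send_rows --moves "0.0035 -0.001 0 0 0 0.3 -1; 0 0 0.012 0 0 0 -1; 0 0 0.011 0 0 0 -1; 0 0 0.005 0 0 0 -1; 0 0 0.004 0 0 0 -1; 0 0 0.002 0 0 0 -1; 0 0 0 0 0 0 -1; 0 0 0 0 0 0 -1"

```text
clock: 32.15
eef_pos: [0.4777, 0.3101, 0.046]
eef_rot: [0.001, 0.736, -0.677, 0.0]
ft_force: [-3.0, -2.9, 10.1]
grip_width: 0.004
grip_force: 4.8
```

Emit:
send_rows --moves "0 0 -0.015 0 0 0 -1; 0 0 -0.015 0 0 0 -1; -0.0026 0.0254 0 0 0 0 -1; -0.0026 0.0254 0 0 0 0 -1; 0 0 0 0 0 0 -1; 0 0 0 0 0 0 -1"

```text
clock: 32.75
eef_pos: [0.4268, 0.3115, 0.0748]
eef_rot: [0.0, 0.737, -0.676, 0.0]
ft_force: [0.3, 0.5, -0.1]
grip_width: -0.001
grip_force: 0.0
```

Run:
```python
from h import *
p,Q=cur();print(p,state()["ft_force"]);D=down(94.8)
plan([((.427,.311,.056),D),((.427,.311,.0455),D)],-1)
```

```text
[0.42682717 0.3114512  0.07475028] [ 0.3074384   0.53692573 -0.13955487]
0.0004 -0.0001 0.0188 -0.02 -0.04 0.07 -1; 0.0000 0.0000 0.0105 0.00 0.00 0.00 -1
```

Next: press blue, lift, then shift 100 mm left to yellow.

Emit:
send_rows --moves "0 0 0.010 0 0 0 -1; 0 0 0.009 0 0 0 -1; 0 0 0.005 0 0 0 -1; 0 0 0.004 0 0 0 -1; 0 0 0.002 0 0 0 -1; 0 0 0 0 0 0 -1; 0 0 0 0 0 0 -1"

```text
clock: 33.45
eef_pos: [0.4274, 0.3111, 0.046]
eef_rot: [0.0, 0.736, -0.677, 0.001]
ft_force: [-2.5, -2.1, 10.1]
grip_width: 0.001
grip_force: 5.0
```

Emit:
send_rows --moves "0 0 -0.015 0 0 0 -1; 0 0 -0.015 0 0 0 -1; -0.0332 -0.003 0 0 0 0 -1; -0.0332 -0.003 0 0 0 0 -1; -0.0332 -0.003 0 0 0 0 -1; 0 0 0 0 0 0 -1; 0 0 0 0 0 0 -1"

```text
clock: 34.15
eef_pos: [0.4275, 0.4116, 0.0743]
eef_rot: [0.001, 0.737, -0.676, 0.0]
ft_force: [0.6, 0.5, -0.9]
grip_width: 0.003
grip_force: 0.0
```

Run:
```python
from h import *
p,Q=cur();print(p,state()["ft_force"]);D=down(94.8)
plan([((.428,.411,.056),D),((.428,.411,.0455),D)],-1)
```

```text
[0.42752586 0.41161749 0.07431985] [ 0.64241016  0.49711182 -0.91440557]
0.0006 -0.0004 0.0183 0.03 -0.08 0.10 -1; 0.0000 0.0000 0.0105 0.00 0.00 0.00 -1
```

Emit:
send_rows --moves "0 0 0.010 0 0 0 -1; 0 0 0.009 0 0 0 -1; 0 0 0.005 0 0 0 -1; 0 0 0.004 0 0 0 -1; 0 0 0.002 0 0 0 -1; 0 0 0 0 0 0 -1; 0 0 0 0 0 0 -1"

```text
clock: 34.85
eef_pos: [0.427, 0.4098, 0.0459]
eef_rot: [0.002, 0.736, -0.677, 0.001]
ft_force: [-3.3, -5.1, 11.4]
grip_width: 0.001
grip_force: 5.6
```

Emit:
send_rows --moves "0 0 -0.015 0 0 0 -1; 0 0 -0.015 0 0 0 -1; 0.0245 0.0025 0 0 0 0 -1; 0.0245 0.0025 0 0 0 0 -1; 0 0 0 0 0 0 -1; 0 0 0 0 0 0 -1"

```text
clock: 35.45
eef_pos: [0.4275, 0.3624, 0.0758]
eef_rot: [-0.001, 0.736, -0.677, 0.0]
ft_force: [0.3, 0.6, -0.2]
grip_width: -0.0
grip_force: 0.0
```

Run:
```python
from lev import *
p,Q=cur();print(p,state()["ft_force"]);D=down(94.8)
plan([((.427,.362,.056),D),((.427,.362,.0455),D)],-1)
t=read_camera("top");s=read_camera("scene");cv2.imwrite("pics/t11.png",t);cv2.imwrite("pics/s11.png",s)
for n in ["blank_walnut_hole","blank_maple_hole","blank_mahogany_hole"]:
  for c in("top","scene"): print(c,n,[(round(d["score"],2),np.round(d["xyz"],3)) for d in landmark_of(n,c)][:4])
f=cv2.INTER_CUBIC
cv2.imwrite("pics/p11.png",np.hstack([cv2.resize(t[170:300,190:345],None,fx=2.5,fy=2.5),cv2.resize(s[310:360,430:490],None,fx=6.5,fy=6.5,interpolation=f)]))
```

```text
[0.42754113 0.36242784 0.07580939] [ 0.30490597  0.58397014 -0.15938129]
0.0004 0.0006 0.0198 -0.09 0.04 -0.02 -1; 0.0000 0.0000 0.0105 0.00 0.00 0.00 -1

top blank_walnut_hole [(0.77, array([0.524, 0.123, 0.115])), (0.77, array([ 0.226, -0.405,  0.012])), (0.63, array([0.256, 0.239, 0.01 ])), (0.3, array([0.532, 0.043, 0.113]))]
scene blank_walnut_hole [(0.82, array([0.524, 0.124, 0.108])), (0.57, array([0.252, 0.24 , 0.007])), (0.56, array([ 0.221, -0.413,  0.009]))]
top blank_maple_hole [(0.59, array([0.414, 0.065, 0.022])), (0.56, array([ 0.539, -0.038,  0.119]))]
scene blank_maple_hole [(0.74, array([ 0.538, -0.04 ,  0.112])), (0.16, array([0.412, 0.072, 0.024]))]
top blank_mahogany_hole [(0.95, array([ 0.456, -0.56 ,  0.008])), (0.73, array([ 0.26 , -0.254,  0.006])), (0.6, array([0.533, 0.044, 0.111]))]
scene blank_mahogany_hole [(0.65, array([0.533, 0.037, 0.114])), (0.63, array([ 0.255, -0.248,  0.009])), (0.55, array([ 0.459, -0.558,  0.013]))]
```

View pics/p11.png

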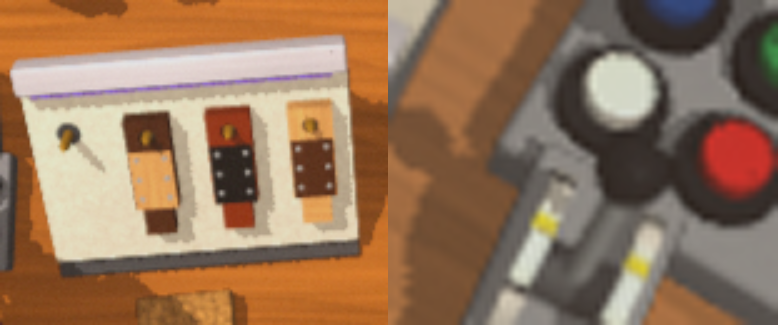

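All three blanks still hang, and the knob at (635,172) in the right crop still sits at the yellow marks. Pressing green, then rising well clear.

Emit:
send_rows --moves "0 0 0.011 0 0 0 -1; 0 0 0.009 0 0 0 -1; 0 0 0.005 0 0 0 -1; 0 0 0.004 0 0 0 -1; 0 0 0.0025 0 0 0 -1; 0 0 0 0 0 0 -1; 0 0 0 0 0 0 -1"

```text
clock: 36.55
eef_pos: [0.4263, 0.3618, 0.0458]
eef_rot: [0.001, 0.736, -0.677, 0.0]
ft_force: [-6.3, -3.7, 19.8]
grip_width: -0.005
grip_force: 9.7
```

Emit:
send_rows --moves "0 0 -0.02 0 0 0 -1; 0 0 -0.03 0 0 0 -1; 0 0 -0.03 0 0 0 -1; 0 0 -0.03 0 0 0 -1; 0 0 0 0 0 0 -1"

```text
clock: 37.05
eef_pos: [0.4299, 0.3641, 0.1579]
eef_rot: [-0.004, 0.736, -0.677, 0.001]
ft_force: [0.9, -0.2, 0.4]
grip_width: -0.0
grip_force: 0.0
```

Run:
```python
from h import *
p,Q=cur();print(p);D=down(94.8)
plan([((.510,.329,.17),D),((.510,.329,.118),D)],-1)
plan([((.510,.329,.17),D),((.510,.329,.118),D),((.603,.337,.112),D)],-1,step=.02)
```

```text
[0.42985902 0.3641404  0.15792731]
0.0139 -0.0257 -0.0039 -0.15 0.07 0.01 -1; 0.0139 -0.0257 -0.0039 -0.15 0.07 0.01 -1; 0.0139 -0.0256 -0.0040 -0.15 0.07 0.01 -1; 0.0000 0.0000 0.0260 0.00 0.00 0.00 -1; 0.0000 0.0000 0.0260 0.00 0.00 0.00 -1

0.0083 -0.0154 -0.0023 -0.09 0.04 0.01 -1; 0.0083 -0.0154 -0.0023 -0.09 0.04 0.01 -1; 0.0083 -0.0154 -0.0024 -0.09 0.04 0.01 -1; 0.0083 -0.0154 -0.0024 -0.09 0.04 0.01 -1; 0.0083 -0.0154 -0.0024 -0.09 0.04 0.01 -1; 0.0000 0.0000 0.0173 0.00 0.00 0.00 -1; 0.0000 0.0000 0.0173 0.00 0.00 0.00 -1; 0.0000 0.0000 0.0173 0.00 0.00 0.00 -1

-0.0000 -0.0187 0.0012 0.00 0.00 0.00 -1; -0.0000 -0.0187 0.0012 0.00 0.00 0.00 -1; -0.0000 -0.0187 0.0012 0.00 0.00 0.00 -1; -0.0000 -0.0187 0.0012 0.00 0.00 0.00 -1; -0.0000 -0.0187 0.0012 0.00 0.00 0.00 -1
```

Emit:
send_rows --moves "0.0125 -0.0255 -0.003 0 0 0 -1; 0.0125 -0.0255 -0.003 0 0 0 -1; 0.0125 -0.0255 -0.003 0 0 0 -1; 0 0 0.026 0 0 0 -1; 0 0 0.026 0 0 0 -1; 0 0 0 0 0 0 -1; 0 0 0 0 0 0 -1"

```text
clock: 37.75
eef_pos: [0.5052, 0.3306, 0.1092]
eef_rot: [0.002, 0.736, -0.677, -0.0]
ft_force: [0.3, 0.3, 0.5]
grip_width: -0.001
grip_force: 0.0
```

Emit:
send_rows --moves "0 -0.012 0 0 0 0 -1; 0 -0.012 0.001 0 0 0 -1; 0 -0.012 0.002 0 0 0 -1; 0 -0.012 0.003 0 0 0 -1; 0 -0.012 0.003 0 0 0 -1; 0 -0.012 0.003 0 0 0 -1; 0 0 0 0 0 0 -1"

```text
clock: 38.45
eef_pos: [0.5801, 0.3372, 0.0982]
eef_rot: [-0.0, 0.736, -0.677, 0.001]
ft_force: [0.1, 0.9, -0.0]
grip_width: 0.002
grip_force: 0.0
```

```bash
cat > knob.py <<'E'
from h import *
t=read_camera("top");s=read_camera("scene");cv2.imwrite("pics/t12.png",t);cv2.imwrite("pics/s12.png",s)
p,Q=cur();print(p,state()["ft_force"])
for a in (0,20,30,35,40):
    r=np.radians(a);k=np.array([.5563,.3326,.045])+R.from_euler('z',.084).apply([.1*np.sin(r),0,.1*np.cos(r)])
    for c,im in (("scene",s),("top",t)):
        u=proj(c,k)[0];x,y=u.round().astype(int);print(a,c,u.round(1),im[y-2:y+3,x-2:x+3].mean((0,1)).round(0))
E
python3 knob.py
```

```text
[0.57805172 0.33678576 0.09781066] [ 0.29114695  0.44793291 -0.41883965]
0 scene [466.9 336.2] [42. 46. 52.]
0 top [159.6 207.4] [22. 24. 28.]
20 scene [460.3 349.9] [61. 66. 71.]
20 top [160. 194.] [16. 19. 24.]
30 scene [456.8 357. ] [73. 77. 83.]
30 top [160.9 188.3] [17. 20. 25.]
35 scene [455.1 360.5] [59. 63. 70.]
35 top [161.5 185.8] [17. 19. 26.]
40 scene [453.3 363.9] [46. 52. 62.]
40 top [162.2 183.5] [17. 21. 28.]
```

Emit:
send_rows --moves "0 -0.005 0 0 0 0 -1; 0 -0.004 0 0 0 0 -1; 0 -0.003 0 0 0 0 -1; 0 0 0 0 0 0 -1; 0 0 0 0 0 0 -1"

```text
clock: 39.05
eef_pos: [0.589, 0.338, 0.0981]
eef_rot: [0.001, 0.736, -0.677, -0.0]
ft_force: [-3.6, -0.5, 0.5]
grip_width: 0.003
grip_force: 1.6
```

Emit:
send_rows --moves "0 -0.004 0 0 0 0 -1; 0 0 0 0 0 0 -1; 0 0 0 0 0 0 -1"

```text
clock: 39.35
eef_pos: [0.5895, 0.338, 0.0978]
eef_rot: [0.004, 0.737, -0.676, -0.002]
ft_force: [-11.0, -0.8, 4.5]
grip_width: 0.003
grip_force: 5.7
```

The force climbed to 11 N with no travel, so the lever is at its end stop. Backing off and clearing the scene.

Emit:
send_rows --moves "0 0.015 0 0 0 0 -1; 0 0.015 -0.01 0 0 0 -1; 0 0 -0.04 0 0 0 -1; 0 0 -0.04 0 0 0 -1; -0.02 0.03 -0.04 0 0 0 -1; -0.03 0.035 0 0 0 0 -1; -0.03 0.035 0 0 0 0 -1; 0 0 0 0 0 0 -1"

```text
clock: 40.15
eef_pos: [0.4571, 0.4092, 0.227]
eef_rot: [-0.001, 0.738, -0.675, 0.0]
ft_force: [1.0, -0.5, -0.0]
grip_width: 0.002
grip_force: 0.0
```

```bash
python3 knob.py
python3 - <<'E'
from h import *
for n in ["blank_walnut_hole","blank_maple_hole","blank_mahogany_hole","glue_red","glue_green","brush_jar","blank_cherry"]:
  print(n,[(round(d["score"],2),np.round(d["xyz"],3)) for d in landmark_of(n,"scene")][:3])
E
```

```text
[0.46022378 0.40718517 0.22633545] [-0.23972072 -0.43186252 -0.71543164]
0 scene [466.9 336.2] [122. 127. 132.]
0 top [159.6 207.4] [ 97. 148. 203.]
20 scene [460.3 349.9] [74. 78. 84.]
20 top [160. 194.] [ 39. 111. 198.]
30 scene [456.8 357. ] [ 95. 101. 106.]
30 top [160.9 188.3] [31. 55. 87.]
35 scene [455.1 360.5] [64. 70. 77.]
35 top [161.5 185.8] [18. 22. 31.]
40 scene [453.3 363.9] [41. 47. 57.]
40 top [162.2 183.5] [20. 23. 32.]
blank_walnut_hole [(0.97, array([ 0.224, -0.408,  0.006])), (0.88, array([0.252, 0.239, 0.006])), (0.77, array([0.521, 0.124, 0.112]))]
blank_maple_hole [(0.68, array([ 0.538, -0.042,  0.11 ]))]
blank_mahogany_hole [(0.83, array([0.53 , 0.035, 0.114])), (0.74, array([ 0.461, -0.558,  0.013])), (0.62, array([ 0.254, -0.25 ,  0.008]))]
glue_red [(0.94, array([ 0.725,  0.136, -0.002]))]
glue_green [(0.67, array([0.713, 0.254, 0.001])), (0.19, array([0.429, 0.412, 0.055]))]
brush_jar [(0.86, array([0.776, 0.03 , 0.004]))]
blank_cherry [(0.16, array([ 0.724,  0.135, -0.002]))]
```

Run:
```python
from h import *
t=cv2.imread("pics/t12.png");m=(t[170:200,148:178].max(2)<50).astype(np.uint8)
n,_,st,c=cv2.connectedComponentsWithStats(m);i=1+st[1:,4].argmax();u=c[i]+(148,170);print(u,st[i])
if u[1]<186: print(sign_off())
```

```text
[161.76811594 183.91304348] [ 9 10 10  9 69]
the job is handed in; nothing more can be done
None
```

The job is done and handed in at about 40 s of the 210 s limit: maple, mahogany and walnut hang on their pegs (no cherry was on the bench), white, blue, yellow and green were pressed in that order with the lever at half power, and the lever now stands at full power against its stop.

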